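# Fetch the nipple from behind the jar and bottle and put it under the test guard

### The job

The brass nipple is to go on the pressure-test stand, but the paste jar and the sealant bottle stand in front of it on the storage tray. First stand both of them, upright, in the dark drip tray; then set the nipple upright on the stand's seat, over the probe and fully down, with the guard closed over it again. Only then stand the jar and the bottle back upright on the storage tray, each where it stood before, and never let either of them tip over.

Things in the scene. Friction and masses are not known exactly. Their poses are not given: they have to be found in the camera images.
- brass_nipple: Loose brass hex nipple, standing upright on the storage tray behind the jar and the bottle; 42 mm high, round ends 34 mm across, hexagon in the middle 38 mm across flats (flats face its own +x and -x; 43 mm across corners along y) from 15 to 27 mm above its foot; through-bore with at least 16 mm free. 0.16 kg nominal. Origin: centre of its foot; z up.
- paste_jar: Loose jar of jointing paste, grey with a paper band and a steel cap, 95 mm high and 54 mm in diameter; firm, to be gripped across its body 25 to 65 mm above the foot. 0.25 kg nominal. It stands on the left or the right in front of the nipple. Origin: centre of its foot; z up.
- sealant_bottle: Loose red sealant bottle with a white nozzle, 120 mm high; its body is 46 mm in diameter and firm, up to 86 mm above the foot, the nozzle above that is 18 mm across. 0.09 kg nominal. It stands beside the jar, on the other side. Origin: centre of its foot; z up.
- storage_tray: Fixed bright sheet-metal tray, 150 mm along its x by 180 mm along y, rim 14 mm high (up to 16 at its rolled edge), 3 mm thick; floor 3 mm above the bench. It carries the nipple, jar, bottle and, in a corner, a loose hex nut that plays no part. Origin: under its centre, at bench level; its -x side faces the robot, z up.
- drip_tray: Fixed dark steel drip tray before the storage tray (robot's side), 105 mm along its x by 180 mm along y, rim 10 to 12 mm high, 3 mm thick; floor 3 mm above the bench. Holds jar and bottle side by side, e.g. 45 mm either side of its centre along y. Origin: under its centre, at bench level; z up.
- seat (a point): Centre of the seat's upper face on the test stand, 18 mm above the bench; a pointed probe, 8 mm thick and 19 mm high, stands on it. Axes: x away from the handle side, toward the hinge; z up. The 12 mm base plate reaches from 75 mm before to 110 mm behind the seat, 77 mm to -y and 105 mm to +y; a gauge 105 mm high stands at x 85, y 84 mm from the seat.
- guard_handle (a point): Middle of the guard's handle: a straight black bar, 10 mm thick, along the stand's y, 74 mm free between brackets, 55 mm clear of the guard's front. It can be gripped from above, fingers closing across it, at every guard angle, and turns between the fingers as the guard swings. Guard closed: 80 mm above the bench, 112 mm from the seat along -x.
- guard_hinge (a point): Middle of the guard's hinge axis, which runs along the stand's y, 24 mm above the bench and 60 mm from the seat along +x. The handle's bar moves on a circle of 181 mm radius about it.
- guard (a joint): Angle of the clear box-shaped guard over the seat, rad: 0 closed (down), 1.75 fully open, leaning back behind the hinge; grows as the handle rises. The hinge is stiff: the guard stays where it is left, about 4 N at the handle move it. Closed it is 94 mm high and 120 mm wide; from 1.4 on the space above the seat is free. May start slightly ajar.
Things that resemble listed ones, but are neither listed nor needed, are in the scene too. There is more than one size of the paste_jar; the job needs the larger.

How it is judged:
On the way, in this order (a step that is already met when the one before it is completed fails the run):
1. the jar and the bottle both stand upright and released in the drip tray, the nipple not yet moved (x of paste_jar in the frame of drip_tray between -0.053 and 0.053 m and y of paste_jar in the frame of drip_tray between -0.09 and 0.09 m and height (world z) of each of paste_jar, sealant_bottle below 0.008 m and angle between each of paste_jar, sealant_bottle's own z axis and vertical below 0.1 rad and x of sealant_bottle in the frame of drip_tray between -0.053 and 0.053 m and y of sealant_bottle in the frame of drip_tray between -0.09 and 0.09 m and contact force between the fingers and paste_jar below 0.2 N and contact force between the fingers and sealant_bottle below 0.2 N and distance of brass_nipple from where it was at the start of the episode below 0.025 m), for 0.2 s.
2. the nipple stands on the seat, over the probe, with the guard closed, while the jar and the bottle are still in the drip tray (horizontal distance between brass_nipple and seat below 0.008 m and z of brass_nipple in the frame of seat below 0.004 m and angle between each of brass_nipple, paste_jar, sealant_bottle's own z axis and vertical below 0.1 rad and value of joint guard below 0.06 rad and x of paste_jar in the frame of drip_tray between -0.053 and 0.053 m and y of paste_jar in the frame of drip_tray between -0.09 and 0.09 m and height (world z) of each of paste_jar, sealant_bottle below 0.008 m and x of sealant_bottle in the frame of drip_tray between -0.053 and 0.053 m and y of sealant_bottle in the frame of drip_tray between -0.09 and 0.09 m), for 0.2 s.
At the end, for the whole second after the job is handed in: The nipple stands upright on the seat over the probe (within 8 mm of centre, foot within 4 mm) under the closed guard (below 0.06 rad); the jar and the bottle stand upright on the storage tray, each within 25 mm of where it stood at the start; all released and at rest (horizontal distance between brass_nipple and seat below 0.008 m and z of brass_nipple in the frame of seat below 0.004 m and angle between each of brass_nipple, paste_jar, sealant_bottle's own z axis and vertical below 0.1 rad and value of joint guard below 0.06 rad and distance of each of paste_jar, sealant_bottle from where it was at the start of the episode below 0.025 m and linear speed of each of paste_jar, sealant_bottle, brass_nipple below 0.02 m/s and contact force between the fingers and anything else below 0.2 N); the robot touches nothing.
It fails at once if the paste jar tips over (angle between paste_jar's own z axis and vertical above 0.7 rad).
It fails at once if the sealant bottle tips over (angle between sealant_bottle's own z axis and vertical above 0.7 rad).
It also fails if it takes over 138 s, if anything falls off the work surface, if the arm or the gripper's body presses on something with over 40 N, if the wrist force passes 120 N, or if a joint passes its speed limit or range.

### The arm

A 6-joint arm with a two-finger parallel gripper is mounted at the origin on the work surface; the furniture and walls round the work are solid. World frame = base frame: x ahead of the robot, y to its left, z up, the work surface at z = 0. Lengths are in m, angles in rad, forces in N, time in s.
With the tool pointing down it reaches from about 0.4 to 0.825 m from the base axis. Payload 7 kg.
Tool frame: the origin (TCP) lies on the centre line of the jaws, within the pads' length; the fingertips stand 14 mm ahead of it and the grasp point (between the pads) lies 5 mm behind it; z points along the fingers, y is the line along which they close (so a half turn about z gives the same grasp; the last joint's range is limited). The gripper opens to 88 mm and grips with 3 to 60 N. Pads are 19 mm wide; open, the fingers measure 130 mm over their backs; the gripper's body (78 mm by 193 mm) begins 47 mm behind the grasp point.
Start: joints at [1.581, 0.359, 0.012, 0, -1.224, -0.288], TCP at [0.185, 0.649, 0.241] pointing down, gripper open.
Joint ranges: [-3.07, 3.07], [-1.43, 2.12], [-1.02, 1.25], [-3.03, 1.67], [-3.05, -0], [-3.03, 3.03]. Speed limits (rad/s): [2.39, 2.39, 3.01, 3.14, 3.14, 3.14].

### API

Orientations are given as [roll, pitch, yaw] about the fixed x, y, z axes, in that order (R = Rz(yaw) Ry(pitch) Rx(roll)).
In Python, from station import arm gives the robot as it stands.
- The arm moves only by the tool move_arm, never from a script. Its argument "rows" is a list of rows, each an object with "translation": the shift along the tool's x, y, z in cm, a list of three; "rot": the turn, a rotation vector about the tool's x, y, z in degrees, a list of three; "hand": the closure, from 0 (fully open) to 1 (shut). A call has 1 to 8 rows; each row is the pose to reach, as a shift and turn from the pose commanded when the call began, along the tool's axes at that moment; what a row does not reach only later rows make up. A row lasts 1/12 s, in which the tool goes at most 41.7 mm and 7.16 degrees, less where a joint would pass 70% of its speed; a pose out of reach is approached as far as the arm can. A call with a gripper value outside its range is refused whole. The fingers move at their own pace and stop on an object; "squeeze" is the grip in N (left out, the last holds). Time passes only in rows, so rows that repeat a pose let the fingers close. It gives the time, the measured TCP pose, the force, the opening and the grip force at its end, in the units of the state.
- arm.get_state(): the state, without advancing time (a new reading comes with each control period).
- arm.grab_frame(name): name is "scene" or "top" or "wrist"; returns (picture, depth): 400x640x3 uint8, red, green, blue; 400x640 float32, m along the optical axis (not along the pixel's ray), 0 where there is no reading.
- arm.camera_params(name): a dict with "vfov" (degrees; the focal length in pixels is half the picture's height over the tangent of half this angle, whatever the lens; pixels are square), "cx", "cy" (the principal point, pixels), "position" and "orientation" of the camera in the world; the wrist camera has in their place "tool_from_camera" (4x4, takes a point from camera to tool coordinates, whose origin is the TCP and whose axes are the flange's). Camera axes: x right, y down, z forward; pixel columns grow to the right and rows downward; lengths in m; the calibration is good to about 2 mm. A picture is of the moment at which its call begins: read the wrist's pose just before it. camera_params takes no time and is no camera call.
- arm.job_done(): hands the job in; it is judged then, once.
Trained networks look in the newest picture that a camera, given by its name, has taken for a name from the list of things; names that differ only in an ending like _2 or _b are one class to them, and where a whole thing is asked for, a point or a joint stands for the part that bears it (a point fixed in the world has none). Each returns a list of dicts, best first, with "p" (0 to 1); they miss things now and then, are a little off and sometimes report something else, mostly with a low value. They report only what shows in the picture. A call takes as long as a camera call. They do not tell look-alikes from the thing itself.
- arm.search_frame(label, camera): "point" ([x, y, z] in m, in the coordinates of the camera as it stood for that picture, good to about 4 mm: the middle of the surface that is visible of it).
- arm.pinpoint(label, camera): "point" ([x, y, z] in m, in the coordinates of the camera as it stood for that picture, good to about 4 mm: a listed point, or the origin of a listed thing).
The state is a dict: "t": time; "q": joint angles; "qd": joint speeds; "joint_efforts": joint torques, N m; "eef_pos": TCP position; "ee_rot": TCP orientation; "force": force on the tool from outside, world axes, zero at the start; "moment": the same for the moment, N m; "width": finger opening in m; "gripper_force": force on a finger pad.
Only numpy, scipy, OpenCV 4.12 (cv2) and the standard library are available. Lean on these libraries where they do the work, as an engineer would, in place of code of your own. Each camera call takes 0.05 s, during which the arm holds its last target. There are 200 camera calls.

## Working session

There is one attempt and no reset: what is moved stays moved. The work goes in short steps, Python scripts to look and compute and a tool call to move; the robot and the scene stay as the last step left them, time stands still between calls to the robot, and variables do not carry over. Pictures are saved under pics/ and viewed, at most 14 in all, crops included, and the job is handed in when it is done.

Besides the shell and the picture viewer there is one more tool, called after "Request:" as name([rows], argument=value, ...), one row to a line, values as JSON. move_arm: Moves the arm, as the interface text tells. Its arguments: {"type":"object","properties":{"rows":{"type":"array","items":{"type":"object","properties":{"translation":{"type":"array","items":{"type":"number"}},"rot":{"type":"array","items":{"type":"number"}},"hand":{"type":"number"}}}},"squeeze":{"type":"number"}},"required":["rows"]}

```bash
mkdir -p pics; ls; cat > h.py <<'E'
import numpy as np, cv2
from scipy.spatial.transform import Rotation as R
from station import arm
def cam(name, st=None):
    p=arm.camera_params(name)
    f=200/np.tan(np.radians(p['vfov'])/2)
    if 'position' in p:
        o=np.array(p['orientation'])
        Rm=o if o.shape==(3,3) else (R.from_euler('xyz',o).as_matrix() if o.size==3 else None)
        T=np.eye(4);T[:3,:3]=Rm;T[:3,3]=p['position']
    else:
        st=st or arm.get_state()
        W=np.eye(4);W[:3,:3]=R.from_euler('xyz',st['ee_rot']).as_matrix() if np.size(st['ee_rot'])==3 else np.array(st['ee_rot']);W[:3,3]=st['eef_pos']
        T=W@np.array(p['tool_from_camera'])
    return f,p['cx'],p['cy'],T
def towd(T,pt): return T[:3,:3]@np.array(pt)+T[:3,3]
def cloud(d,c):
    f,cx,cy,T=c
    v,u=np.mgrid[:d.shape[0],:d.shape[1]]
    P=np.stack([(u-cx)/f*d,(v-cy)/f*d,d],-1)
    return P@T[:3,:3].T+T[:3,3]
def grab(name,fn=None):
    c=cam(name); im,d=arm.grab_frame(name)
    if fn: cv2.imwrite('pics/'+fn,im[:,:,::-1])
    return im,d,c
E
python3 - <<'E'
from h import *
print(arm.get_state())
for n in ['scene','top','wrist']:
    print(n,arm.camera_params(n))
for n in ['scene','top']:
    im,d,c=grab(n,n+'0.png'); np.savez(n+'0.npz',im=im,d=d)
    for l in ['brass_nipple','paste_jar','sealant_bottle','storage_tray','drip_tray','seat','guard_handle','guard_hinge']:
        print(n,l,[(round(r['p'],2),towd(c[3],r['point']).round(3).tolist()) for r in arm.pinpoint(l,n)[:4]])
E
```

```text
pics
{'t': 0.0, 'q': array([ 1.58111099e+00,  3.59373672e-01,  1.10641813e-02, -3.32262382e-04,
       -1.22407319e+00, -2.88107952e-01]), 'qd': array([ 0.00189628, -0.002535  ,  0.00068662,  0.00159004, -0.00074301,
       -0.0006338 ]), 'joint_efforts': array([ 2.65533549e-05, -5.82722855e+01,  2.93049735e+01,  6.99717119e+00,
        6.90073881e-03, -1.52175321e-04]), 'eef_pos': array([0.18500527, 0.64868029, 0.23963674]), 'ee_rot': array([ 3.13998292e+00, -1.51312365e-04, -2.77906328e-01]), 'force': array([-0.08567632, -0.10446109,  0.53210596]), 'moment': array([-0.0148529 ,  0.02601853,  0.02155824]), 'gripper_force': 0.0, 'width': 0.08750469613934135}
scene {'vfov': 50.67545645457458, 'cx': 320.31163709492586, 'cy': 197.74866327606293, 'position': array([ 0.12683817, -0.78619842,  0.62337104]), 'orientation': array([-2.29268279,  0.01614978, -0.59643782])}
top {'vfov': 49.11460487476486, 'cx': 322.3246163769802, 'cy': 200.18640588317427, 'position': array([ 0.37011138, -0.25396243,  0.9091314 ]), 'orientation': array([-3.01022396,  0.03204337, -1.58275064])}
wrist {'vfov': 63.
[... 492 characters left out ...]
e_jar [(0.85, [0.337, -0.231, -0.002]), (0.67, [0.599, -0.152, 0.003])]
scene sealant_bottle [(0.82, [0.606, -0.067, -0.002])]
scene storage_tray [(0.94, [0.608, -0.106, -0.0])]
scene drip_tray [(0.91, [0.439, -0.094, -0.005])]
scene seat []
scene guard_handle [(0.66, [0.421, -0.321, 0.086])]
scene guard_hinge []
top brass_nipple [(0.79, [0.649, -0.112, 0.006])]
top paste_jar [(0.93, [0.596, -0.147, 0.005]), (0.6, [0.603, -0.063, 0.004]), (0.59, [0.332, -0.237, 0.0])]
top sealant_bottle [(0.68, [0.6, -0.064, 0.004])]
top storage_tray [(0.81, [0.605, -0.105, 0.004])]
top drip_tray [(0.97, [0.438, -0.096, 0.004])]
top seat []
top guard_handle [(0.65, [0.419, -0.318, 0.085])]
top guard_hinge []
```

View pics/scene0.png

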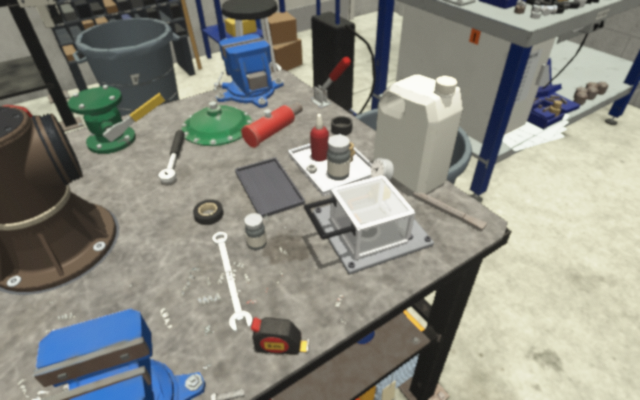

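View pics/top0.png

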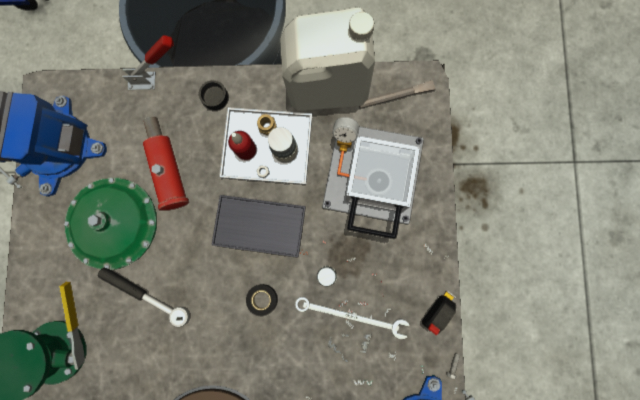

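The scene view shows the larger jar (338,155) and bottle (319,140) in front of the nipple (345,140). The small jar at (254,232) is a decoy. In the top view the nipple is at (266,123), the jar at (281,143), the bottle at (241,144), the guard at (382,172) and its handle at (374,232).

```bash
python3 - <<'E'
from h import *
for n in ['top','scene']:
    z=np.load(n+'0.npz'); d=z['d']; im=z['im'].astype(int); c=cam(n); P=cloud(d,c); ok=d>0
    def sel(x0,x1,y0,y1,z0,z1): 
        m=ok&(P[...,0]>x0)&(P[...,0]<x1)&(P[...,1]>y0)&(P[...,1]<y1)&(P[...,2]>z0)&(P[...,2]<z1); return m
    def rep(t,m):
        Q=P[m]
        if len(Q)<5: print(n,t,len(Q));return
        r=cv2.minAreaRect((Q[:,:2]*1000).astype(np.float32))
        print(n,t,len(Q),'mid',((Q.min(0)+Q.max(0))/2).round(4),'med',np.median(Q,0).round(4),'rect',np.round(r[0],1),np.round(r[1],1),round(r[2],1))
    rep('jar top',sel(.55,.65,-.2,-.11,.085,.115))
    rep('bottle noz',sel(.55,.65,-.10,-.03,.1,.14))
    rep('bottle sh',sel(.55,.65,-.10,-.03,.075,.1))
    rep('nip top',sel(.625,.69,-.15,-.08,.035,.055))
    rep('small jar',sel(.3,.37,-.27,-.2,.05,.11))
    rep('tray rim',sel(.5,.72,-.22,.02,.009,.022)&(im.min(-1)>150))
    rep('drip',sel(.36,.5,-.2,.02,.006,.02))
    rep('handle',sel(.38,.47,-.4,-.24,.07,.1)&(im.max(-1)<70))
    rep('guard top',sel(.4,.7,-.42,-.22,.085,.11)&(im.min(-1)>120))
    rep('base',sel(.4,.75,-.45,-.15,.009,.014))
    rep('gauge',sel(.5,.75,-.3,-.18,.09,.13))
    rep('jug',sel(.6,.9,-.4,-.05,.1,.4))
z=np.load('top0.npz');im=z['im'][95:265,180:450];cv2.imwrite('pics/c1.png',cv2.resize(im[:,:,::-1],(800,504),interpolation=cv2.INTER_CUBIC))
E
```

```text
top jar top 512 mid [ 0.5967 -0.1499  0.0941] med [ 0.595  -0.1498  0.0991] rect [ 596.3 -149.2] [46.9 47.1] 33.6
top bottle noz 77 mid [ 0.5988 -0.0672  0.1143] med [ 0.5967 -0.0692  0.1135] rect [597.9 -68.4] [11.8 17.5] 44.5
top bottle sh 313 mid [ 0.5997 -0.0661  0.0874] med [ 0.5931 -0.0722  0.0846] rect [599.3 -66.3] [42.7 43.8] 3.4
top nip top 163 mid [ 0.6482 -0.1122  0.0424] med [ 0.6474 -0.112   0.045 ] rect [ 647.5 -112.4] [32.4 33.2] 20.8
top small jar 267 mid [ 0.3359 -0.2345  0.0618] med [ 0.3364 -0.2338  0.0687] rect [ 335.9 -234.5] [32.2 34.3] 89.0
top tray rim 589 mid [ 0.6076 -0.109   0.0154] med [ 0.5831 -0.1048  0.017 ] rect [ 607.5 -108.8] [181.6 151.5] 84.5
top drip 1054 mid [ 0.4362 -0.0959  0.0117] med [ 0.437  -0.095   0.0107] rect [ 440.8 -102.6] [198.9 114.3] 81.8
top handle 519 mid [ 0.4374 -0.3291  0.0828] med [ 0.4252 -0.3281  0.0901] rect [ 443.7 -328.6] [99.5 64.3] 78.6
top guard top 4168 mid [ 0.5505 -0.3336  0.0975] med [ 0.5361 -0.3398  0.0954] rect [ 551.3 -325.1] [165.1 146.4] 78.0
top base 2144 mid [ 0.57   -0.3007  0.0115] med [ 0.547  -0.3057  
[... 969 characters left out ...]
4.0
scene drip 420 mid [ 0.4374 -0.0966  0.0101] med [ 0.4322 -0.1161  0.0104] rect [ 438.5 -101.9] [200.3 106.4] 81.5
scene handle 361 mid [ 0.4381 -0.3304  0.0811] med [ 0.4252 -0.3466  0.087 ] rect [ 444.3 -329.7] [90.3 63.5] 78.4
scene guard top 3534 mid [ 0.5628 -0.3176  0.0975] med [ 0.5438 -0.3355  0.0931] rect [ 568.8 -334.4] [290.6 157.7] 15.5
scene base 2071 mid [ 0.5736 -0.3001  0.0115] med [ 0.5144 -0.3867  0.0111] rect [ 572.9 -299.1] [297.7 348.5] 89.2
scene gauge 1169 mid [ 0.5961 -0.24    0.11  ] med [ 0.6844 -0.2742  0.1019] rect [ 595.9 -240.2] [192.3 119.4] 0.3
scene jug 5892 mid [ 0.6911 -0.1956  0.1805] med [ 0.6978 -0.2876  0.178 ] rect [ 691.1 -194.5] [173.9 265.8] 1.8
```

View pics/c1.png

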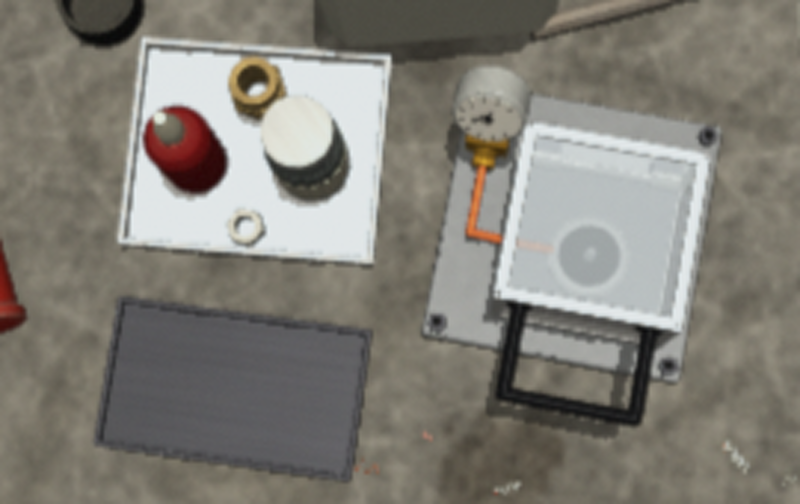

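The crop shows the larger jar (300,145), bottle (180,150), nipple (256,85), seat (590,255), gauge (490,100) and handle bar (570,410). The guard looks closed or nearly so. Next I'll measure the jug and the stand.

```bash
cat >> h.py <<'E'
def plan(*wps):
    "wps: (x,y,z,yaw deg|None): prints tool shift cm/rot deg from each waypoint to next"
    s=arm.get_state();p=np.array(s['eef_pos']);yaw=np.degrees(s['ee_rot'][2])
    print('t',round(s['t'],2),'now',p.round(4),np.degrees(s['ee_rot']).round(2),'q',s['q'].round(2),'w',round(s['width'],4),'F',s['force'].round(1))
    for w in wps:
        q=np.array(w[:3]);c,sn=np.cos(np.radians(yaw)),np.sin(np.radians(yaw));dv=q-p
        t=100*np.array([c*dv[0]+sn*dv[1],sn*dv[0]-c*dv[1],-dv[2]])
        ny=yaw if w[3] is None else w[3]; dy=(ny-yaw+180)%360-180
        print(w,'-> t',t.round(2).tolist(),'rotz',round(-dy,1)); p,yaw=q,ny
E
python3 - <<'E'
from h import *
A=[]
for n in ['top','scene']:
    z=np.load(n+'0.npz'); d=z['d']; im=z['im'].astype(int); c=cam(n); P=cloud(d,c); P[d<=0]=9
    A.append(np.c_[P.reshape(-1,3),im.reshape(-1,3)])
A=np.vstack(A); x,y,z=A[:,:3].T
print('jug front (min x) / back, z range')
for y0 in np.arange(-.44,-.04,.03):
    r=[]
    for z0,z1 in [(.06,.11),(.11,.16),(.16,.22),(.22,.32)]:
        m=(y>y0)&(y<y0+.03)&(x>.61)&(x<.9)&(z>z0)&(z<z1); r.append((m.sum(),round(np.percentile(x[m],1),3) if m.sum()>8 else None))
    print(round(y0,2),r)
# handle bar: dark points far from guard
m=(x>.38)&(x<.5)&(y>-.4)&(y<-.24)&(z>.06)&(z<.1)&(A[:,3:].max(1)<70)
Q=A[m,:3]; 
for psi in [-14,-12,-10,-8,-6]:
    a=np.radians(psi); u=Q[:,0]*np.cos(a)+Q[:,1]*np.sin(a); b=Q[u<u.min()+.012]; v=-b[:,0]*np.sin(a)+b[:,1]*np.cos(a)
    print(psi,len(b),u.min().round(4),np.median(b,0).round(4),b[:,2].max().round(3),v.min().round(4),v.max().round(4))
# base plate edge from front corners: gray points at z~12
m=(x>.42)&(x<.75)&(y>-.46)&(y<-.2)&(z>.105)&(z<.13)&(x>.6)&(x<.68)
Q=A[m]; print('gauge pts',len(Q),Q[:,:3].min(0).round(3),Q[:,:3].max(0).round(3),np.median(Q[:,:3],0))
m=(x>.40)&(x<.75)&(y>-.46)&(y<-.2)&(z>.09)&(z<.115)&(A[:,3:].min(1)>185)
Q=A[m,:2]; r=cv2.minAreaRect((Q*1000).astype(np.float32)); print('guardtop',len(Q),r)
zz=np.load('top0.npz');c=cam('top');f,cx,cy,T=c
def ray(u,v,h):
    dd=T[:3,:3]@np.array([(u-cx)/f,(v-cy)/f,1]); k=(h-T[2,3])/dd[2]; return (T[:3,3]+k*dd).round(4)
s=270/800
for nm,u,v,h in [('seat',590,255,.02),('bl',436,321,.012),('br',668,366,.012),('tr',707,136,.012),('hL',500,403,.085),('hR',640,417,.085)]:
    print(nm,ray(180+u*s,95+v*s,h))
plan((.3,-.1,.25,-90))
E
```

```text
jug front (min x) / back, z range
-0.44 [(np.int64(0), None), (np.int64(0), None), (np.int64(0), None), (np.int64(0), None)]
-0.41 [(np.int64(0), None), (np.int64(0), None), (np.int64(0), None), (np.int64(0), None)]
-0.38 [(np.int64(0), None), (np.int64(0), None), (np.int64(0), None), (np.int64(0), None)]
-0.35 [(np.int64(467), np.float64(0.698)), (np.int64(518), np.float64(0.697)), (np.int64(538), np.float64(0.698)), (np.int64(4), None)]
-0.32 [(np.int64(551), np.float64(0.611)), (np.int64(468), np.float64(0.688)), (np.int64(1078), np.float64(0.688)), (np.int64(1465), np.float64(0.69))]
-0.29 [(np.int64(607), np.float64(0.61)), (np.int64(470), np.float64(0.613)), (np.int64(585), np.float64(0.686)), (np.int64(1288), np.float64(0.689))]
-0.26 [(np.int64(403), np.float64(0.611)), (np.int64(384), np.float64(0.684)), (np.int64(486), np.float64(0.685)), (np.int64(1225), np.float64(0.689))]
-0.23 [(np.int64(329), np.float64(0.683)), (np.int64(381), np.float64(0.683)), (np.int64(519), np.float64(0.683)), (np.int64(1151), np.float64(0.69))]
-0.2 [(np.int64(291), np.float64(0.611)), (np.int64
[... 819 characters left out ...]
962
-8 431 0.4517 [ 0.4166 -0.3267  0.0894] 0.095 -0.3072 -0.2125
-6 392 0.4411 [ 0.4156 -0.3314  0.0893] 0.095 -0.3232 -0.2286
gauge pts 233 [ 0.605 -0.293  0.105] [ 0.633 -0.257  0.115] [ 0.61704987 -0.27750852  0.10797491]
guardtop 4518 ((549.8218383789062, -328.3885498046875), (161.19775390625, 144.308837890625), 78.50585174560547)
seat [ 0.5257 -0.344   0.02  ]
bl [ 0.4823 -0.2365  0.012 ]
br [ 0.4485 -0.3962  0.012 ]
tr [ 0.6108 -0.4295  0.012 ]
hL [ 0.4201 -0.2778  0.085 ]
hR [ 0.4101 -0.3659  0.085 ]
t 0.9 now [0.1851 0.6491 0.2406] [-180.      0.    -15.92] q [ 1.58  0.36  0.01 -0.   -1.22 -0.29] w 0.0876 F [-0.2  0.6 -0.5]
(0.3, -0.1, 0.25, -90) -> t [31.59, 68.89, -0.94] rotz 74.1
```

```bash
python3 - <<'E'
from h import *
plan((.34,.38,.30,-60),(.51,.09,.30,-80),(.599,-.067,.25,-80))
E
```

```text
t 0.9 now [0.1851 0.6491 0.2406] [-180.      0.    -15.92] q [ 1.58  0.36  0.01 -0.   -1.22 -0.29] w 0.0876 F [-0.2  0.6 -0.5]
(0.34, 0.38, 0.3, -60) -> t [22.27, 21.63, -5.94] rotz 44.1
(0.51, 0.09, 0.3, -80) -> t [33.61, -0.22, -0.0] rotz 20
(0.599, -0.067, 0.25, -80) -> t [17.01, -6.04, 5.0] rotz 0
```

Request:
move_arm([
  {"translation":[2,2,-1.5],"rot":[0,0,5],"hand":0},
  {"translation":[5,5,-4],"rot":[0,0,11],"hand":0},
  {"translation":[8,8,-6],"rot":[0,0,17],"hand":0},
  {"translation":[11,11,-6],"rot":[0,0,23],"hand":0},
  {"translation":[14,14,-6],"rot":[0,0,29],"hand":0},
  {"translation":[17,17,-6],"rot":[0,0,35],"hand":0},
  {"translation":[20,19.5,-6],"rot":[0,0,41],"hand":0},
  {"translation":[22.3,21.6,-6],"rot":[0,0,44],"hand":0},
])

```text
t: 1.57
eef_pos: [0.3404, 0.3791, 0.3011]
ee_rot: [-3.141, 0.001, -1.051]
force: [1.3, 0.3, -0.3]
width: 0.0875
gripper_force: 0.0
```

Request:
move_arm([
  {"translation":[4,0,0],"rot":[0,0,3],"hand":0},
  {"translation":[8,0,0],"rot":[0,0,6],"hand":0},
  {"translation":[12,0,0],"rot":[0,0,9],"hand":0},
  {"translation":[16,0,0],"rot":[0,0,12],"hand":0},
  {"translation":[20,0,0],"rot":[0,0,15],"hand":0},
  {"translation":[24,0,0],"rot":[0,0,18],"hand":0},
  {"translation":[28,0,0],"rot":[0,0,20],"hand":0},
  {"translation":[31,0,0],"rot":[0,0,20],"hand":0},
])

```text
t: 2.23
eef_pos: [0.4961, 0.1101, 0.301]
ee_rot: [-3.141, 0.0, -1.398]
force: [1.1, 0.1, 0.5]
width: 0.0877
gripper_force: 0.0
```

```bash
python3 - <<'E'
from h import *
plan((.599,-.067,.25,-80),(.599,-.067,.078,-80))
E
```

```text
t 2.23 now [0.4961 0.1101 0.301 ] [-179.95    0.    -80.08] q [ 0.61  0.04 -0.25  0.   -1.27 -0.43] w 0.0877 F [1.1 0.1 0.5]
(0.599, -0.067, 0.25, -80) -> t [19.22, -7.08, 5.1] rotz -0.1
(0.599, -0.067, 0.078, -80) -> t [0.0, -0.0, 17.2] rotz 0
```

Request:
move_arm([
  {"translation":[3,-1.1,0.8],"hand":0},
  {"translation":[6.5,-2.4,1.7],"hand":0},
  {"translation":[10,-3.7,2.7],"hand":0},
  {"translation":[13.5,-5,3.6],"hand":0},
  {"translation":[16.5,-6.1,4.4],"hand":0},
  {"translation":[18.5,-6.8,4.9],"hand":0},
  {"translation":[19.2,-7.1,5.1],"hand":0},
  {"translation":[19.2,-7.1,5.1],"hand":0},
])

```text
validation failed for argument at $.ro...
```

```bash
python3 - <<'E'
from h import *
im,d,c=grab('wrist','w1.png');np.savez('w1.npz',im=im,d=d)
for l in ['sealant_bottle','paste_jar','brass_nipple']:
    print(l,[(round(r['p'],2),towd(c[3],r['point']).round(4).tolist()) for r in arm.pinpoint(l,'wrist')[:3]])
P=cloud(d,c);P[d<=0]=9
def rep(t,x0,x1,y0,y1,z0,z1):
    Q=P[(P[...,0]>x0)&(P[...,0]<x1)&(P[...,1]>y0)&(P[...,1]<y1)&(P[...,2]>z0)&(P[...,2]<z1)]
    if len(Q)<9: print(t,len(Q));return
    o=cv2.minEnclosingCircle((Q[:,:2]*1000).astype(np.float32)); print(t,len(Q),o,Q[:,2].max().round(4))
rep('noz',.55,.65,-.1,-.03,.1,.14)
rep('bot',.55,.65,-.1,-.03,.03,.09)
rep('jar',.55,.65,-.19,-.11,.09,.11)
rep('nip',.625,.69,-.15,-.08,.036,.055)
rep('nipall',.625,.69,-.145,-.08,.02,.055)
plan((.599,-.067,.078,-80))
E
```

```text
sealant_bottle [(0.7, [0.6006, -0.0625, 0.0071])]
paste_jar []
brass_nipple []
noz 0
bot 891 ((597.7315063476562, -58.49749755859375), 21.818649291992188) 0.0868
jar 0
nip 0
nipall 0
t 2.43 now [0.4955 0.1118 0.3005] [179.99   0.   -80.05] q [ 0.61  0.04 -0.25 -0.   -1.27 -0.44] w 0.0876 F [-0.4  0.1 -0.6]
(0.599, -0.067, 0.078, -80) -> t [19.4, -7.11, 22.25] rotz -0.1
```

View pics/w1.png

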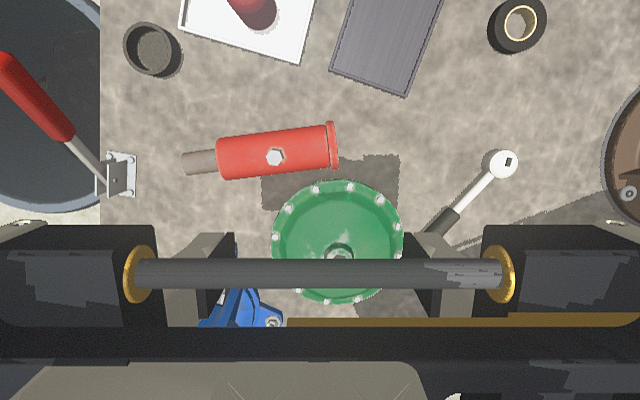

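The wrist view shows the arm has not moved: the bottle is only at the top edge (250,10). The move was refused because the rows had no rot field.

Request:
move_arm([
  {"translation":[3,-1.1,0.8],"rot":[0,0,0],"hand":0},
  {"translation":[6.5,-2.4,1.7],"rot":[0,0,0],"hand":0},
  {"translation":[10,-3.7,2.7],"rot":[0,0,0],"hand":0},
  {"translation":[13.5,-5,3.6],"rot":[0,0,0],"hand":0},
  {"translation":[16.5,-6.1,4.4],"rot":[0,0,0],"hand":0},
  {"translation":[18.5,-6.8,4.9],"rot":[0,0,0],"hand":0},
  {"translation":[19.4,-7.1,5.1],"rot":[0,0,0],"hand":0},
  {"translation":[19.4,-7.1,5.1],"rot":[0,0,0],"hand":0},
])

```text
t: 3.1
eef_pos: [0.5994, -0.0663, 0.2484]
ee_rot: [3.14, -0.0, -1.396]
force: [-0.2, 0.6, -0.5]
width: 0.0873
gripper_force: 0.0
```

```bash
cat >> h.py <<'E'
def rep(P,t,x0,x1,y0,y1,z0,z1):
    Q=P[(P[...,0]>x0)&(P[...,0]<x1)&(P[...,1]>y0)&(P[...,1]<y1)&(P[...,2]>z0)&(P[...,2]<z1)]
    if len(Q)<9: print(t,len(Q));return
    o=cv2.minEnclosingCircle((Q[:,:2]*1000).astype(np.float32)); print(t,len(Q),np.round(o[0],1),round(o[1],1),'zmax',Q[:,2].max().round(4))
E
python3 - <<'E'
from h import *
im,d,c=grab('wrist','w2.png');np.savez('w2.npz',im=im,d=d)
for l in ['sealant_bottle','paste_jar','brass_nipple']:
    print(l,[(round(r['p'],2),towd(c[3],r['point']).round(4).tolist()) for r in arm.pinpoint(l,'wrist')[:3]])
P=cloud(d,c);P[d<=0]=9
rep(P,'noz',.55,.65,-.1,-.03,.1,.14)
rep(P,'bot',.55,.65,-.1,-.03,.03,.09)
rep(P,'jar',.55,.65,-.19,-.11,.09,.11)
rep(P,'nip',.625,.69,-.15,-.08,.036,.055)
rep(P,'nipall',.625,.69,-.145,-.08,.02,.055)
plan((.599,-.067,.078,-80))
E
```

```text
sealant_bottle [(0.67, [0.5984, -0.062, 0.0035])]
paste_jar [(0.93, [0.33, -0.2316, -0.0014]), (0.72, [0.6118, -0.107, -0.0049]), (0.65, [0.5962, -0.1494, 0.0005])]
brass_nipple [(0.76, [0.646, -0.116, -0.0001])]
noz 298 [600.5 -64.8] 8.8 zmax 0.1255
bot 1500 [615.6 -75.5] 41.3 zmax 0.09
jar 2456 [ 597.4 -147.4] 24.0 zmax 0.1014
nip 537 [ 648.5 -110.1] 17.0 zmax 0.0476
nipall 805 [ 648.3 -110.2] 21.3 zmax 0.0476
t 3.3 now [ 0.599  -0.0645  0.2503] [-1.7994e+02  1.0000e-02 -7.9830e+01] q [ 0.22  0.23 -0.14 -0.   -1.19 -0.04] w 0.0872 F [-0.3 -0.   0.5]
(0.599, -0.067, 0.078, -80) -> t [0.25, 0.04, 17.23] rotz 0.2
```

View pics/w2.png

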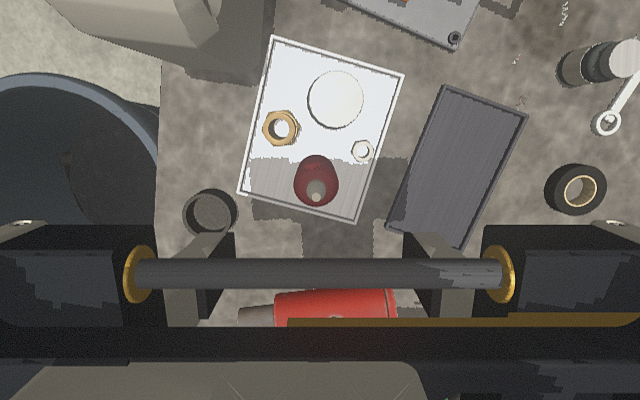

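The wrist view shows the bottle (316,180) centred in front of the jaws, with the jar at (335,98) and the nipple at (281,128). Now I'll descend and grip the bottle.

Request:
move_arm([
  {"translation":[0.05,0,2.5],"rot":[0,0,0],"hand":0},
  {"translation":[0.05,0,6],"rot":[0,0,0],"hand":0},
  {"translation":[0.05,0,9.5],"rot":[0,0,0],"hand":0},
  {"translation":[0.05,0,13],"rot":[0,0,0],"hand":0},
  {"translation":[0.05,0,15.5],"rot":[0,0,0],"hand":0},
  {"translation":[0.05,0,17.2],"rot":[0,0,0],"hand":0},
  {"translation":[0.05,0,17.2],"rot":[0,0,0],"hand":0},
  {"translation":[0.05,0,17.2],"rot":[0,0,0],"hand":0.3},
], squeeze=15)

```text
t: 3.97
eef_pos: [0.5991, -0.0654, 0.0778]
ee_rot: [3.141, -0.0, -1.393]
force: [0.2, 0.9, 1.1]
width: 0.0848
gripper_force: 0.0
```

Request:
move_arm([
  {"translation":[0,0,0],"rot":[0,0,0],"hand":0.4},
  {"translation":[0,0,0],"rot":[0,0,0],"hand":0.5},
  {"translation":[0,0,0],"rot":[0,0,0],"hand":0.6},
  {"translation":[0,0,0],"rot":[0,0,0],"hand":0.7},
  {"translation":[0,0,0],"rot":[0,0,0],"hand":0.7},
  {"translation":[0,0,0],"rot":[0,0,0],"hand":0.7},
], squeeze=15)

```text
t: 4.47
eef_pos: [0.5995, -0.0664, 0.0781]
ee_rot: [-3.141, 0.0, -1.395]
force: [1.6, 0.4, 0.3]
width: 0.0466
gripper_force: 0.3
```

```bash
python3 - <<'E'
from h import *
plan((.599,-.066,.14,-80),(.444,-.052,.14,-98),(.444,-.052,.0785,-98))
E
```

```text
t 4.47 now [ 0.5995 -0.0664  0.0781] [-179.94    0.    -79.92] q [ 0.21  0.39 -0.35  0.   -0.83 -0.04] w 0.0466 F [1.6 0.4 0.3]
(0.599, -0.066, 0.14, -80) -> t [-0.05, 0.05, -6.19] rotz 0.1
(0.444, -0.052, 0.14, -98) -> t [-4.07, 15.02, -0.0] rotz 18
(0.444, -0.052, 0.0785, -98) -> t [-0.0, 0.0, 6.15] rotz 0
```

Request:
move_arm([
  {"translation":[0,0,0],"rot":[0,0,0],"hand":1},
  {"translation":[0,0,0],"rot":[0,0,0],"hand":1},
  {"translation":[0,0,0],"rot":[0,0,0],"hand":1},
  {"translation":[0,0,-1],"rot":[0,0,0],"hand":1},
  {"translation":[0,0,-2.5],"rot":[0,0,0],"hand":1},
  {"translation":[0,0,-4],"rot":[0,0,0],"hand":1},
  {"translation":[0,0,-5],"rot":[0,0,0],"hand":1},
  {"translation":[0,0,-5],"rot":[0,0,0],"hand":1},
], squeeze=20)

```text
t: 5.13
eef_pos: [0.6004, -0.0664, 0.1301]
ee_rot: [-3.138, -0.0, -1.395]
force: [1.5, 0.6, -1.3]
width: 0.0447
gripper_force: 20.0
```

Request:
move_arm([
  {"translation":[-0.4,1.3,0],"rot":[0,0,0],"hand":1},
  {"translation":[-1,3.6,0],"rot":[0,0,0],"hand":1},
  {"translation":[-1.7,6.2,0],"rot":[0,0,0],"hand":1},
  {"translation":[-2.4,8.8,0],"rot":[0,0,0],"hand":1},
  {"translation":[-3.1,11.4,0],"rot":[0,0,0],"hand":1},
  {"translation":[-3.7,13.6,0],"rot":[0,0,0],"hand":1},
  {"translation":[-4.1,15,0],"rot":[0,0,0],"hand":1},
  {"translation":[-4.1,15,0],"rot":[0,0,0],"hand":1},
], squeeze=20)

```text
t: 5.8
eef_pos: [0.4407, -0.0525, 0.127]
ee_rot: [3.14, 0.001, -1.395]
force: [-1.0, 0.0, -1.0]
width: 0.0447
gripper_force: 20.0
```

```bash
python3 - <<'E'
from h import *
s=arm.get_state();print(s['gripper_force'])
plan((.444,-.052,.0785,-80))
im,d,c=grab('top','t2.png');P=cloud(d,c);P[d<=0]=9
rep(P,'drip',.34,.52,-.22,.02,.008,.02)
z=np.load('top0.npz');P0=cloud(z['d'],c);m=(z['im'].max(-1)<75)&(P0[...,0]>.36)&(P0[...,0]<.52)&(P0[...,1]>-.21)&(P0[...,1]<.02)&(P0[...,2]<.02)&(z['d']>0)
m=cv2.morphologyEx(m.astype(np.uint8),cv2.MORPH_OPEN,np.ones((3,3)))>0
print(cv2.minAreaRect((P0[m][:,:2]*1000).astype(np.float32)))
E
```

```text
19.960036842967384
t 5.8 now [ 0.4407 -0.0525  0.127 ] [ 1.7989e+02  4.0000e-02 -7.9940e+01] q [ 0.33  0.09 -0.63 -0.   -0.85 -0.15] w 0.0447 F [-1.  0. -1.]
(0.444, -0.052, 0.0785, -80) -> t [0.0, -0.33, 4.85] rotz 0.1
drip 419 [ 438.7 -121.6] 93.8 zmax 0.0176
((0.0, 0.0), (0.0, 0.0), 0.0)
```

Request:
move_arm([
  {"translation":[0,0,1.2],"rot":[0,0,0],"hand":1},
  {"translation":[0,0,2.6],"rot":[0,0,0],"hand":1},
  {"translation":[0,0,3.8],"rot":[0,0,0],"hand":1},
  {"translation":[0,0,4.5],"rot":[0,0,0],"hand":1},
  {"translation":[0,0,4.8],"rot":[0,0,0],"hand":1},
  {"translation":[0,0,5],"rot":[0,0,0],"hand":1},
  {"translation":[0,0,5],"rot":[0,0,0],"hand":1},
], squeeze=20)

```text
t: 6.43
eef_pos: [0.4446, -0.0525, 0.0778]
ee_rot: [3.141, -0.001, -1.395]
force: [-1.4, 0.4, 2.2]
width: 0.0446
gripper_force: 19.9
```

Request:
move_arm([
  {"translation":[0,0,0],"rot":[0,0,0],"hand":0.4},
  {"translation":[0,0,0],"rot":[0,0,0],"hand":0.3},
  {"translation":[0,0,0],"rot":[0,0,0],"hand":0},
  {"translation":[0,0,0],"rot":[0,0,0],"hand":0},
  {"translation":[0,0,-3],"rot":[0,0,0],"hand":0},
  {"translation":[0,0,-7],"rot":[0,0,0],"hand":0},
  {"translation":[0,0,-10],"rot":[0,0,0],"hand":0},
  {"translation":[0,0,-12],"rot":[0,0,0],"hand":0},
])

```text
t: 7.1
eef_pos: [0.4455, -0.0522, 0.201]
ee_rot: [-3.138, -0.0, -1.394]
force: [0.3, -0.4, -0.5]
width: 0.0867
gripper_force: 0.0
```

```bash
python3 - <<'E'
from h import *
im,d,c=grab('top','t3.png');P=cloud(d,c);P[d<=0]=9
rep(P,'jar',.55,.65,-.19,-.11,.09,.11)
# jar: closing dir 80deg => candidates yaw 170 or -10
plan((.52,-.1,.2,-45),(.597,-.149,.2,-10),(.597,-.149,.056,-10))
im,d,c=grab('scene','s3.png');P=cloud(d,c);P[d<=0]=9
rep(P,'bottle noz',.40,.49,-.1,-.0,.1,.135);rep(P,'bottle',.40,.49,-.1,-.0,.03,.09);
E
```

```text
jar 504 [ 596.5 -150. ] 24.3 zmax 0.1027
t 7.15 now [ 0.4471 -0.052   0.2039] [-1.7951e+02 -3.0000e-02 -7.9850e+01] q [ 0.33  0.   -0.52  0.   -1.04 -0.15] w 0.0873 F [ 3.  -0.4  3.6]
(0.52, -0.1, 0.2, -45) -> t [6.01, -6.33, 0.39] rotz -34.9
(0.597, -0.149, 0.2, -10) -> t [8.91, -1.98, -0.0] rotz -35
(0.597, -0.149, 0.056, -10) -> t [0.0, -0.0, 14.4] rotz 0
bottle noz 69 [444.9 -55.6] 8.3 zmax 0.1231
bottle 493 [444.8 -54.3] 23.4 zmax 0.0894
```

Request:
move_arm([
  {"translation":[0.8,-0.8,0],"rot":[0,0,7],"hand":0},
  {"translation":[1.6,-1.6,0],"rot":[0,0,14],"hand":0},
  {"translation":[2.4,-2.5,0],"rot":[0,0,21],"hand":0},
  {"translation":[3.2,-3.3,0],"rot":[0,0,28],"hand":0},
  {"translation":[4,-4.1,0],"rot":[0,0,35],"hand":0},
  {"translation":[4.8,-5,0],"rot":[0,0,42],"hand":0},
  {"translation":[5.5,-5.8,0],"rot":[0,0,49],"hand":0},
  {"translation":[6.1,-6.5,0],"rot":[0,0,56],"hand":0},
])

```text
t: 7.87
eef_pos: [0.5193, -0.1014, 0.1967]
ee_rot: [3.141, -0.001, -2.379]
force: [0.2, -0.0, -0.4]
width: 0.0874
gripper_force: 0.0
```

```bash
python3 - <<'E'
from h import *
plan((.597,-.149,.2,170),(.597,-.149,.056,170))
E
```

```text
t 7.87 now [ 0.5193 -0.1014  0.1967] [ 1.7996e+02 -4.0000e-02 -1.3628e+02] q [ 0.18  0.15 -0.37 -0.   -1.05 -0.99] w 0.0874 F [ 0.2 -0.  -0.4]
(0.597, -0.149, 0.2, 170) -> t [-2.32, -8.81, -0.33] rotz 53.7
(0.597, -0.149, 0.056, 170) -> t [0.0, 0.0, 14.4] rotz 0
```

Request:
move_arm([
  {"translation":[-0.3,-1.1,0],"rot":[0,0,7],"hand":0},
  {"translation":[-0.6,-2.3,0],"rot":[0,0,14],"hand":0},
  {"translation":[-0.9,-3.5,0],"rot":[0,0,21],"hand":0},
  {"translation":[-1.2,-4.8,0],"rot":[0,0,28],"hand":0},
  {"translation":[-1.6,-6.1,0],"rot":[0,0,35],"hand":0},
  {"translation":[-1.9,-7.3,0],"rot":[0,0,42],"hand":0},
  {"translation":[-2.2,-8.3,0],"rot":[0,0,49],"hand":0},
  {"translation":[-2.3,-8.8,0],"rot":[0,0,54],"hand":0},
])

```text
t: 8.53
eef_pos: [0.5975, -0.1487, 0.1964]
ee_rot: [-3.141, -0.001, 2.962]
force: [0.4, -0.2, 0.6]
width: 0.0877
gripper_force: 0.0
```

```bash
python3 - <<'E'
from h import *
im,d,c=grab('wrist','w4.png');P=cloud(d,c);P[d<=0]=9
rep(P,'jar',.55,.65,-.19,-.11,.09,.11)
rep(P,'nip',.625,.69,-.15,-.08,.038,.055)
for i in range(3): plan((.597,-.1495,.2,170),(.597,-.1495,.056,170)); arm.grab_frame('wrist')
E
```

```text
jar 2892 [ 597.6 -147.7] 24.0 zmax 0.1007
nip 658 [ 649.1 -110.2] 17.3 zmax 0.0473
t 8.58 now [ 0.5977 -0.1489  0.1962] [-1.7998e+02 -7.0000e-02  1.6943e+02] q [ 0.07  0.29 -0.19  0.   -1.09 -1.83] w 0.0875 F [1.  0.2 0.8]
(0.597, -0.1495, 0.2, 170) -> t [0.05, -0.08, -0.38] rotz -0.6
(0.597, -0.1495, 0.056, 170) -> t [0.0, 0.0, 14.4] rotz 0
t 8.63 now [ 0.597  -0.1485  0.1963] [-1.7999e+02 -8.0000e-02  1.6996e+02] q [ 0.07  0.29 -0.19 -0.   -1.09 -1.82] w 0.0876 F [-0.4 -0.5 -0.4]
(0.597, -0.1495, 0.2, 170) -> t [-0.02, -0.1, -0.37] rotz -0.0
(0.597, -0.1495, 0.056, 170) -> t [0.0, 0.0, 14.4] rotz 0
t 8.68 now [ 0.5965 -0.1483  0.1965] [-1.7999e+02 -8.0000e-02  1.7019e+02] q [ 0.07  0.29 -0.19 -0.   -1.09 -1.82] w 0.0878 F [ 0.9 -0.2  0.1]
(0.597, -0.1495, 0.2, 170) -> t [-0.07, -0.11, -0.35] rotz 0.2
(0.597, -0.1495, 0.056, 170) -> t [0.0, 0.0, 14.4] rotz 0
```

Request:
move_arm([
  {"translation":[0,0,2],"rot":[0,0,0],"hand":0},
  {"translation":[0,0,5],"rot":[0,0,0],"hand":0},
  {"translation":[0,0,8.5],"rot":[0,0,0],"hand":0},
  {"translation":[0,0,11],"rot":[0,0,0],"hand":0},
  {"translation":[0,0,13],"rot":[0,0,0],"hand":0},
  {"translation":[0,0,14],"rot":[0,0,0],"hand":0},
  {"translation":[0,0,14],"rot":[0,0,0],"hand":0.2},
  {"translation":[0,0,14],"rot":[0,0,0],"hand":0.3},
], squeeze=15)

```text
t: 9.4
eef_pos: [0.5969, -0.1481, 0.058]
ee_rot: [-3.141, -0.0, 2.97]
force: [0.9, 0.7, 1.4]
width: 0.0792
gripper_force: 0.0
```

Request:
move_arm([
  {"translation":[0,0,0],"rot":[0,0,0],"hand":0.4},
  {"translation":[0,0,0],"rot":[0,0,0],"hand":0.5},
  {"translation":[0,0,0],"rot":[0,0,0],"hand":1},
  {"translation":[0,0,0],"rot":[0,0,0],"hand":1},
  {"translation":[0,0,0],"rot":[0,0,0],"hand":1},
  {"translation":[0,0,-1],"rot":[0,0,0],"hand":1},
  {"translation":[0,0,-2.5],"rot":[0,0,0],"hand":1},
  {"translation":[0,0,-4.5],"rot":[0,0,0],"hand":1},
], squeeze=30)

```text
t: 10.07
eef_pos: [0.5954, -0.1482, 0.102]
ee_rot: [-3.141, -0.004, 2.968]
force: [0.5, 0.2, -3.4]
width: 0.0534
gripper_force: 30.0
```

```bash
python3 - <<'E'
from h import *
print(arm.get_state()['gripper_force'])
plan((.50,-.2,.13,-136),(.432,-.141,.13,-93),(.432,-.141,.057,-93))
E
```

```text
29.99943352304399
t 10.07 now [ 0.5954 -0.1482  0.102 ] [-179.97   -0.21  170.06] q [ 0.07  0.38 -0.3  -0.   -0.9  -1.82] w 0.0534 F [ 0.5  0.2 -3.4]
(0.5, -0.2, 0.13, -136) -> t [8.5, -6.75, -2.8] rotz -53.9
(0.432, -0.141, 0.13, -93) -> t [0.79, 8.97, -0.0] rotz -43
(0.432, -0.141, 0.057, -93) -> t [-0.0, 0.0, 7.3] rotz 0
```

Request:
move_arm([
  {"translation":[0.7,-0.2,-1],"rot":[0,0,-5],"hand":1},
  {"translation":[1.7,-0.5,-2],"rot":[0,0,-12],"hand":1},
  {"translation":[3,-0.9,-2.8],"rot":[0,0,-19],"hand":1},
  {"translation":[4.3,-1.3,-2.8],"rot":[0,0,-26],"hand":1},
  {"translation":[5.6,-1.7,-2.8],"rot":[0,0,-33],"hand":1},
  {"translation":[6.8,-2,-2.8],"rot":[0,0,-40],"hand":1},
  {"translation":[7.9,-2.3,-2.8],"rot":[0,0,-47],"hand":1},
  {"translation":[8.8,-2.6,-2.8],"rot":[0,0,-54],"hand":1},
])

```text
t: 10.73
eef_pos: [0.5043, -0.1587, 0.1309]
ee_rot: [3.141, -0.0, -2.366]
force: [0.2, 0.2, -3.1]
width: 0.0533
gripper_force: 30.0
```

```bash
python3 - <<'E'
from h import *
plan((.432,-.141,.13,-93),(.432,-.141,.057,-93))
E
```

```text
t 10.73 now [ 0.5043 -0.1587  0.1309] [ 1.7997e+02 -2.0000e-02 -1.3559e+02] q [ 0.07  0.22 -0.46 -0.   -0.89 -0.86] w 0.0533 F [ 0.2  0.2 -3.1]
(0.432, -0.141, 0.13, -93) -> t [3.92, 6.32, 0.09] rotz -42.6
(0.432, -0.141, 0.057, -93) -> t [-0.0, 0.0, 7.3] rotz 0
```

Request:
move_arm([
  {"translation":[0.4,0.7,0],"rot":[0,0,-6],"hand":1},
  {"translation":[1.1,1.8,0],"rot":[0,0,-13],"hand":1},
  {"translation":[1.8,3,0],"rot":[0,0,-20],"hand":1},
  {"translation":[2.5,4.2,0],"rot":[0,0,-27],"hand":1},
  {"translation":[3.2,5.3,0],"rot":[0,0,-34],"hand":1},
  {"translation":[3.7,6,0],"rot":[0,0,-40],"hand":1},
  {"translation":[3.9,6.3,0],"rot":[0,0,-43],"hand":1},
  {"translation":[3.9,6.3,0],"rot":[0,0,-43],"hand":1},
])

```text
t: 11.4
eef_pos: [0.4326, -0.1404, 0.131]
ee_rot: [3.141, 0.0, -1.619]
force: [-0.5, 0.3, -2.3]
width: 0.0534
gripper_force: 30.0
```

Request:
move_arm([
  {"translation":[0,0,1.5],"rot":[0,0,0],"hand":1},
  {"translation":[0,0,3.5],"rot":[0,0,0],"hand":1},
  {"translation":[0,0,5.3],"rot":[0,0,0],"hand":1},
  {"translation":[0,0,6.4],"rot":[0,0,0],"hand":1},
  {"translation":[0,0,7],"rot":[0,0,0],"hand":1},
  {"translation":[0,0,7.3],"rot":[0,0,0],"hand":1},
  {"translation":[0,0,7.3],"rot":[0,0,0],"hand":1},
])

```text
t: 11.98
eef_pos: [0.4332, -0.1408, 0.0585]
ee_rot: [3.139, -0.001, -1.623]
force: [-5.3, 0.8, 8.8]
width: 0.0533
gripper_force: 30.0
```

Request:
move_arm([
  {"translation":[0,0,0],"rot":[0,0,0],"hand":0.3},
  {"translation":[0,0,0],"rot":[0,0,0],"hand":0.2},
  {"translation":[0,0,0],"rot":[0,0,0],"hand":0},
  {"translation":[0,0,0],"rot":[0,0,0],"hand":0},
  {"translation":[0,0,-3],"rot":[0,0,0],"hand":0},
  {"translation":[0,0,-7],"rot":[0,0,0],"hand":0},
  {"translation":[0,0,-11],"rot":[0,0,0],"hand":0},
  {"translation":[0,0,-14],"rot":[0,0,0],"hand":0},
])

```text
t: 12.65
eef_pos: [0.4345, -0.1407, 0.201]
ee_rot: [-3.139, -0.0, -1.622]
force: [1.2, -0.1, 0.7]
width: 0.0871
gripper_force: 0.0
```

```bash
python3 - <<'E'
from h import *
im,d,c=grab('scene','s5.png');P=cloud(d,c);P[d<=0]=9
rep(P,'bottle noz',.40,.49,-.09,-.0,.1,.135)
rep(P,'jar',.38,.48,-.19,-.095,.085,.11)
for l in ['guard_handle','seat','paste_jar','sealant_bottle']:
    print(l,[(round(r['p'],2),towd(c[3],r['point']).round(4).tolist()) for r in arm.pinpoint(l,'scene')[:3]])
# handle bar fit
z=im.astype(int); a=np.radians(-12); ex=np.array([np.cos(a),np.sin(a)]); ey=np.array([-np.sin(a),np.cos(a)])
m=(z.max(-1)<70)&(P[...,0]>.38)&(P[...,0]<.5)&(P[...,1]>-.4)&(P[...,1]<-.24)&(P[...,2]>.06)&(P[...,2]<.11)
Q=P[m]; u=Q[:,:2]@ex; v=Q[:,:2]@ey; b=(u<np.percentile(u,1)+.01)
print(len(Q),b.sum(),'u',np.percentile(u,[1]),'ext v',v[b].min(),v[b].max(),'z',np.percentile(Q[b,2],[5,50,95]))
vm=(v[b].min()+v[b].max())/2; um=np.percentile(u[b],1)+.005; print('bar mid',um*ex+vm*ey)
plan((.42,-.322,.2,-102),(.42,-.322,.09,-102))
E
```

```text
bottle noz 67 [444.9 -55.8] 7.9 zmax 0.1231
jar 347 [ 430.9 -141.8] 25.3 zmax 0.0997
guard_handle [(0.58, [0.4226, -0.3186, 0.0867])]
seat []
paste_jar [(0.9, [0.3368, -0.2353, 0.0002]), (0.69, [0.4334, -0.1432, -0.0001])]
sealant_bottle [(0.66, [0.4508, -0.051, 0.0005])]
354 165 u [0.47180312] ext v -0.2744733111335642 -0.18597871142277256 z [0.08594817 0.08809819 0.08979273]
bar mid [ 0.41847299 -0.32431858]
t 12.9 now [ 0.4336 -0.1404  0.1975] [-1.7998e+02  2.0000e-02 -9.2940e+01] q [ 0.12  0.03 -0.51 -0.   -1.03 -0.17] w 0.0874 F [ 0.5  0.7 -1.3]
(0.42, -0.322, 0.2, -102) -> t [18.2, 0.42, -0.25] rotz 9.1
(0.42, -0.322, 0.09, -102) -> t [-0.0, 0.0, 11.0] rotz 0
```

The jar and bottle are both standing in the drip tray: jar about (0.432,-0.141), bottle about (0.445,-0.053), with tops at the right heights. Next is the guard.

```bash
python3 - <<'E'
from h import *
plan((.418,-.335,.2,-102),(.418,-.335,.081,-102))
ph=np.radians(20+np.array([3,6,10,15,20,25,30,35,40,45,50,55,60,65,70,75,79,82,84]))
u=-181*np.cos(ph);z=181*np.sin(ph);u0=-181*np.cos(np.radians(20));z0=181*np.sin(np.radians(20))
print(np.c_[-(u-u0)/10,-(z-z0)/10].round(1).tolist())
E
```

```text
t 12.9 now [ 0.4336 -0.1404  0.1975] [-1.7998e+02  2.0000e-02 -9.2940e+01] q [ 0.12  0.03 -0.51 -0.   -1.03 -0.17] w 0.0874 F [ 0.5  0.7 -1.3]
(0.418, -0.335, 0.2, -102) -> t [19.51, 0.55, -0.25] rotz 9.1
(0.418, -0.335, 0.081, -102) -> t [-0.0, 0.0, 11.9] rotz 0
[[-0.3, -0.9], [-0.7, -1.7], [-1.3, -2.9], [-2.2, -4.2], [-3.1, -5.4], [-4.2, -6.6], [-5.4, -7.7], [-6.6, -8.6], [-8.0, -9.5], [-9.4, -10.2], [-10.8, -10.8], [-12.3, -11.3], [-13.9, -11.6], [-15.4, -11.8], [-17.0, -11.9], [-18.6, -11.8], [-19.8, -11.7], [-20.8, -11.5], [-21.4, -11.4]]
```

Request:
move_arm([
  {"translation":[3,0.1,0],"rot":[0,0,3],"hand":0.2},
  {"translation":[7,0.2,0],"rot":[0,0,6],"hand":0.5},
  {"translation":[11,0.3,0],"rot":[0,0,9],"hand":0.5},
  {"translation":[15,0.5,0],"rot":[0,0,9],"hand":0.5},
  {"translation":[18,0.6,0],"rot":[0,0,9],"hand":0.5},
  {"translation":[19.5,0.6,0],"rot":[0,0,9],"hand":0.5},
  {"translation":[19.5,0.6,0],"rot":[0,0,9],"hand":0.5},
], squeeze=15)

```text
t: 13.48
eef_pos: [0.4166, -0.3374, 0.1953]
ee_rot: [3.138, 0.0, -1.782]
force: [0.5, 0.8, -0.6]
width: 0.0474
gripper_force: 0.0
```

```bash
python3 - <<'E'
from h import *
im,d,c=grab('wrist','w6.png');P=cloud(d,c);P[d<=0]=9
print([(round(r['p'],2),towd(c[3],r['point']).round(4).tolist()) for r in arm.pinpoint('guard_handle','wrist')[:3]])
plan((.418,-.335,.081,-102))
E
```

```text
[(0.7, [0.4213, -0.3201, 0.0902])]
t 13.58 now [ 0.4169 -0.3352  0.1957] [ 1.7981e+02  4.0000e-02 -1.0204e+02] q [-0.31  0.17 -0.36 -0.   -1.05  0.1 ] w 0.0447 F [ 0.9  0.8 -0.5]
(0.418, -0.335, 0.081, -102) -> t [-0.04, -0.11, 11.47] rotz -0.0
```

View pics/w6.png

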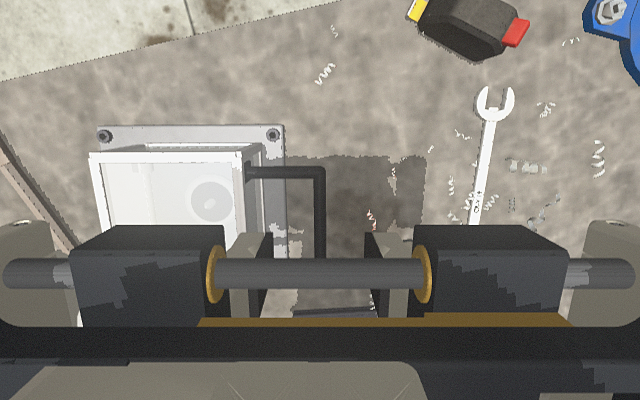

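The wrist view shows the bar (column 320) aligned midway between the fingers and parallel to the pads. The -y bracket is at row 172, clear of the fingers.

Request:
move_arm([
  {"translation":[0,0,2],"rot":[0,0,0],"hand":0.5},
  {"translation":[0,0,5],"rot":[0,0,0],"hand":0.5},
  {"translation":[0,0,8],"rot":[0,0,0],"hand":0.5},
  {"translation":[0,0,10.3],"rot":[0,0,0],"hand":0.5},
  {"translation":[0,0,11.4],"rot":[0,0,0],"hand":0.5},
  {"translation":[0,0,11.4],"rot":[0,0,0],"hand":0.7},
  {"translation":[0,0,11.4],"rot":[0,0,0],"hand":1},
  {"translation":[0,0,11.4],"rot":[0,0,0],"hand":1},
], squeeze=20)

```text
t: 14.25
eef_pos: [0.4186, -0.3346, 0.0843]
ee_rot: [-3.141, -0.0, -1.778]
force: [0.7, 0.4, -0.0]
width: 0.0291
gripper_force: 0.0
```

Request:
move_arm([
  {"translation":[0,0,0],"rot":[0,0,0],"hand":1},
  {"translation":[0,0,0],"rot":[0,0,0],"hand":1},
  {"translation":[0,0,0],"rot":[0,0,0],"hand":1},
])

```text
t: 14.5
eef_pos: [0.416, -0.3344, 0.084]
ee_rot: [3.139, 0.0, -1.779]
force: [-12.3, 0.5, 4.4]
width: 0.0093
gripper_force: 12.2
```

```bash
python3 - <<'E'
from h import *
s=arm.get_state();print(s['gripper_force']);plan()
E
```

```text
12.155705988407135
t 14.5 now [ 0.416  -0.3344  0.084 ] [ 1.7982e+02  2.0000e-02 -1.0194e+02] q [-0.31  0.29 -0.5  -0.   -0.79  0.1 ] w 0.0093 F [-12.3   0.5   4.4]
```

Request:
move_arm([
  {"translation":[0,0,-0.2],"rot":[0,0,0],"hand":1},
  {"translation":[0,-0.3,-0.9],"rot":[0,0,0],"hand":1},
  {"translation":[0,-0.7,-1.7],"rot":[0,0,0],"hand":1},
  {"translation":[0,-1.3,-2.9],"rot":[0,0,0],"hand":1},
  {"translation":[0,-2.2,-4.2],"rot":[0,0,0],"hand":1},
  {"translation":[0,-3.1,-5.4],"rot":[0,0,0],"hand":1},
  {"translation":[0,-4.2,-6.6],"rot":[0,0,0],"hand":1},
  {"translation":[0,-5.4,-7.7],"rot":[0,0,0],"hand":1},
])

```text
t: 15.17
eef_pos: [0.4664, -0.345, 0.1618]
ee_rot: [3.133, 0.001, -1.78]
force: [-15.3, 7.2, 13.2]
width: 0.0093
gripper_force: 20.0
```

```bash
python3 - <<'E'
from h import *
s=arm.get_state();print(s['gripper_force']);plan()
E
```

```text
19.98748630285263
t 15.17 now [ 0.4664 -0.345   0.1618] [ 1.7950e+02  6.0000e-02 -1.0197e+02] q [-0.3   0.27 -0.3  -0.   -1.    0.09] w 0.0093 F [-15.3   7.2  13.2]
```

Request:
move_arm([
  {"translation":[0,-1.1,-1.1],"rot":[0,0,0],"hand":1},
  {"translation":[0,-2.5,-2],"rot":[0,0,0],"hand":1},
  {"translation":[0,-3.9,-2.8],"rot":[0,0,0],"hand":1},
  {"translation":[0,-5.3,-3.4],"rot":[0,0,0],"hand":1},
  {"translation":[0,-6.8,-3.9],"rot":[0,0,0],"hand":1},
  {"translation":[0,-8.4,-4.2],"rot":[0,0,0],"hand":1},
  {"translation":[0,-10,-4.4],"rot":[0,0,0],"hand":1},
  {"translation":[0,-11.6,-4.5],"rot":[0,0,0],"hand":1},
])

```text
t: 15.83
eef_pos: [0.5853, -0.3702, 0.208]
ee_rot: [-3.14, -0.0, -1.778]
force: [-2.6, 1.2, 1.2]
width: 0.0091
gripper_force: 20.0
```

Request:
move_arm([
  {"translation":[0,-1.5,0.1],"rot":[0,0,0],"hand":1},
  {"translation":[0,-2.8,0.3],"rot":[0,0,0],"hand":1},
  {"translation":[0,-3.8,0.4],"rot":[0,0,0],"hand":1},
  {"translation":[0,-4.4,0.5],"rot":[0,0,0],"hand":1},
  {"translation":[0,-4.4,0.5],"rot":[0,0,0],"hand":1},
])

```text
t: 16.25
eef_pos: [0.6291, -0.3794, 0.201]
ee_rot: [-3.139, -0.0, -1.778]
force: [2.4, -0.7, -0.4]
width: 0.0092
gripper_force: 20.0
```

```bash
python3 - <<'E'
from h import *
s=arm.get_state();print(s['gripper_force']);plan()
p=np.array(s['eef_pos']);hx=np.array([.586,-.358]);ex=np.array([.978,-.208]);u=(p[:2]-hx)@ex;print(u,p[2]+.005-.024,np.arctan2(p[2]-.019,-u)-.315)
im,d,c=grab('scene','s7.png')
E
```

```text
20.006813406944275
t 16.25 now [ 0.6291 -0.3794  0.201 ] [-1.7987e+02 -3.0000e-02 -1.0188e+02] q [-0.28  0.48  0.11  0.   -1.2   0.07] w 0.0092 F [ 2.4 -0.7 -0.4]
0.04659223938290208 0.18201335762226747 1.50639763028394
```

View pics/s7.png

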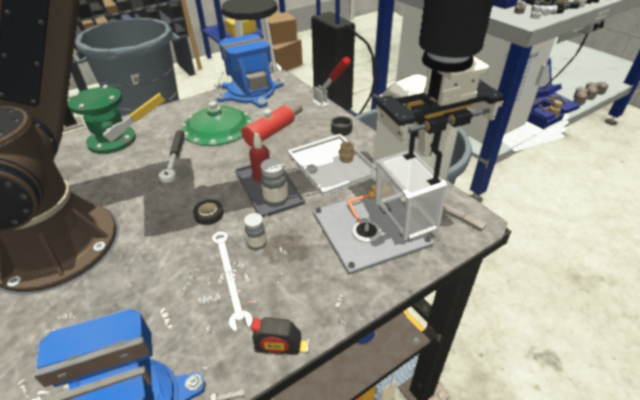

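The scene view shows the guard leaning back with the gripper on its handle (430,180). The seat and probe (366,231) are free, and the jar (273,180) and bottle (258,160) stand in the drip tray. Now I'll let go and retreat.

Request:
move_arm([
  {"translation":[0,0,0],"rot":[0,0,0],"hand":0.6},
  {"translation":[0,0,0],"rot":[0,0,0],"hand":0.6},
  {"translation":[0,0,0],"rot":[0,0,0],"hand":0.6},
  {"translation":[0,0,0],"rot":[0,0,0],"hand":0.6},
  {"translation":[0,0,-2],"rot":[0,0,0],"hand":0.6},
  {"translation":[0,0,-5],"rot":[0,0,0],"hand":0.6},
  {"translation":[0,0,-8],"rot":[0,0,0],"hand":0.6},
  {"translation":[0,0,-8],"rot":[0,0,0],"hand":0.6},
])

```text
t: 16.97
eef_pos: [0.6289, -0.3807, 0.2883]
ee_rot: [-3.132, -0.003, -1.778]
force: [0.2, -0.4, 1.9]
width: 0.0351
gripper_force: 0.0
```

Request:
move_arm([
  {"translation":[-1.5,3,0],"rot":[0,0,0],"hand":0.6},
  {"translation":[-3,6,0],"rot":[0,0,5],"hand":0.6},
  {"translation":[-4.5,9,0],"rot":[0,0,12],"hand":0.6},
  {"translation":[-6,12,0],"rot":[0,0,19],"hand":0.6},
  {"translation":[-8,14,0],"rot":[0,0,26],"hand":0.4},
  {"translation":[-10,15,0],"rot":[0,0,33],"hand":0.2},
  {"translation":[-12,15,0],"rot":[0,0,40],"hand":0},
  {"translation":[-14,15,0],"rot":[0,0,47],"hand":0},
])

```text
t: 17.63
eef_pos: [0.5084, -0.2104, 0.2814]
ee_rot: [-3.141, 0.001, -2.606]
force: [1.2, -0.1, -0.0]
width: 0.0562
gripper_force: 0.0
```

```bash
python3 - <<'E'
from h import *
plan((.53,-.12,.24,160),(.647,-.111,.15,160))
E
```

```text
t 17.63 now [ 0.5084 -0.2104  0.2814] [-1.7995e+02  8.0000e-02 -1.4929e+02] q [-0.04  0.13 -0.2   0.   -1.24 -1.  ] w 0.0562 F [ 1.2 -0.1 -0. ]
(0.53, -0.12, 0.24, 160) -> t [-6.47, 6.67, 4.14] rotz 50.7
(0.647, -0.111, 0.15, 160) -> t [-10.69, 4.85, 9.0] rotz 0
```

Request:
move_arm([
  {"translation":[-0.8,0.8,0.5],"rot":[0,0,7],"hand":0},
  {"translation":[-1.6,1.7,1],"rot":[0,0,14],"hand":0},
  {"translation":[-2.5,2.6,1.5],"rot":[0,0,21],"hand":0},
  {"translation":[-3.4,3.5,2],"rot":[0,0,28],"hand":0},
  {"translation":[-4.3,4.4,2.6],"rot":[0,0,35],"hand":0},
  {"translation":[-5.2,5.3,3.2],"rot":[0,0,42],"hand":0},
  {"translation":[-6,6.2,3.8],"rot":[0,0,49],"hand":0},
  {"translation":[-6.5,6.7,4.1],"rot":[0,0,51],"hand":0},
])

```text
t: 18.3
eef_pos: [0.53, -0.1193, 0.2389]
ee_rot: [3.141, -0.001, 2.787]
force: [0.2, -0.6, -0.5]
width: 0.0877
gripper_force: 0.0
```

```bash
python3 - <<'E'
from h import *
plan((.647,-.111,.15,160),(.647,-.111,.026,160))
for n in ['top','scene']:
    im,d,c=grab(n,n+'8.png');np.savez(n+'8.npz',im=im,d=d);P=cloud(d,c);P[d<=0]=9
    rep(P,'nip',.625,.69,-.15,-.08,.036,.055);rep(P,'nipall',.625,.69,-.15,-.08,.022,.055)
    rep(P,'seatdisc',.48,.575,-.39,-.3,.0155,.0215)
    rep(P,'probe',.50,.56,-.375,-.32,.026,.045)
im=np.load('top8.npz')['im'];cv2.imwrite('pics/c8.png',cv2.resize(im[100:220,230:430,::-1],(800,480),interpolation=cv2.INTER_CUBIC))
E
```

```text
t 18.3 now [ 0.53   -0.1193  0.2389] [ 1.7999e+02 -3.0000e-02  1.5968e+02] q [ 0.14  0.14 -0.28 -0.   -1.15 -2.06] w 0.0877 F [ 0.2 -0.6 -0.5]
(0.647, -0.111, 0.15, 160) -> t [-10.68, 4.84, 8.89] rotz -0.3
(0.647, -0.111, 0.026, 160) -> t [0.0, 0.0, 12.4] rotz 0
nip 8
nipall 36 [ 645.5 -127.2] 11.3 zmax 0.0468
seatdisc 645 [ 526.6 -344.3] 59.2 zmax 0.0214
probe 14 [ 524.5 -342. ] 3.7 zmax 0.0399
nip 109 [ 648.3 -112.8] 19.0 zmax 0.0469
nipall 215 [ 648.3 -114.3] 21.0 zmax 0.0469
seatdisc 414 [ 527. -335.] 36.0 zmax 0.0209
probe 16 [ 526.1 -343.4] 3.8 zmax 0.0363
```

View pics/c8.png

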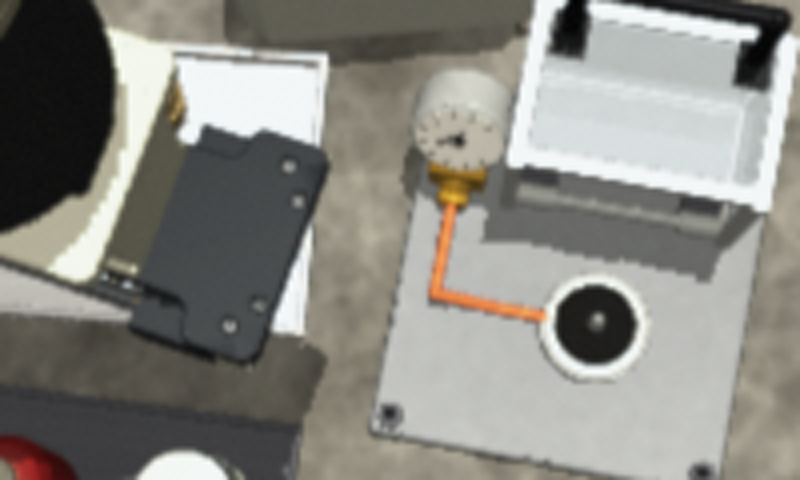

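The crop shows the open guard and the seat's black face with its probe at (596,322), unobstructed. Next are the hexagon's heading and the seat centre.

```bash
python3 - <<'E'
from h import *
for n in ['top','scene']:
    z=np.load(n+'8.npz');c=cam(n);P=cloud(z['d'],c);im=z['im'].astype(int)
    m=(np.hypot(P[...,0]-.527,P[...,1]+.344)<.03)&(im.max(-1)<60)&(z['d']>0)
    v,u=np.nonzero(m); (eu,ev),r=cv2.minEnclosingCircle(np.c_[u,v].astype(np.float32))
    f,cx,cy,T=c;e=cv2.fitEllipse(cv2.convexHull(np.c_[u,v].astype(np.float32)))
    for (a,b) in [(eu,ev),e[0]]:
        dd=T[:3,:3]@np.array([(a-cx)/f,(b-cy)/f,1]);k=(.018-T[2,3])/dd[2];print(n,'seat',(T[:3,3]+k*dd).round(4),m.sum())
# hex from earlier wrist/top pictures
for n,src in [('top','top0.npz'),('scene','scene8.npz')]:
    z=np.load(src);c=cam(n);P=cloud(z['d'],c)
    Q=P[(np.hypot(P[...,0]-.648,P[...,1]+.111)<.0245)&(P[...,2]>.017)&(z['d']>0)][:,:2]-[.648,-.111]
    w=[(int(a),round(1000*np.percentile(Q@[np.cos(np.radians(a)),np.sin(np.radians(a))],99.5),1),round(1000*np.percentile(-Q@[np.cos(np.radians(a)),np.sin(np.radians(a))],99.5),1)) for a in range(0,180,10)]
    print(n,len(Q),w)
z=np.load('w2.npz');im=z['im'];cv2.imwrite('pics/n2.png',cv2.resize(im[100:160,245:325,::-1],(640,480),interpolation=cv2.INTER_CUBIC))
E
```

```text
top seat [ 0.5266 -0.3422  0.018 ] 256
top seat [ 0.5269 -0.3424  0.018 ] 256
scene seat [ 0.5256 -0.3436  0.018 ] 104
scene seat [ 0.5254 -0.344   0.018 ] 104
top 260 [(0, np.float64(16.8), np.float64(19.8)), (10, np.float64(16.0), np.float64(19.9)), (20, np.float64(15.2), np.float64(19.6)), (30, np.float64(15.2), np.float64(19.2)), (40, np.float64(15.6), np.float64(18.8)), (50, np.float64(15.3), np.float64(20.0)), (60, np.float64(16.1), np.float64(20.9)), (70, np.float64(16.8), np.float64(21.3)), (80, np.float64(17.3), np.float64(21.5)), (90, np.float64(17.7), np.float64(21.4)), (100, np.float64(17.6), np.float64(20.3)), (110, np.float64(17.7), np.float64(19.8)), (120, np.float64(18.2), np.float64(20.4)), (130, np.float64(19.2), np.float64(20.4)), (140, np.float64(19.8), np.float64(20.3)), (150, np.float64(19.6), np.float64(19.9)), (160, np.float64(19.5), np.float64(18.8)), (170, np.float64(19.1), np.float64(17.6))]
scene 235 [(0, np.float64(17.2), np.float64(19.6)), (10, np.float64(16.2), np.float64(20.7)), (20, np.float64(16.4), np.float64(21.1)), (30, np.float64(16.4), np.float64(21.0)), (40, np.float64(16.6), np.float64(20.2)), (50, np.float64(16.1), np.float64(19.6)), (60, np.float64(16.0), np.float64(20.9)), (70, np.float64(16.3), np.float64(21.4)), (80, np.float64(15.8), np.float64(21.8)), (90, np.float64(15.0), np.float64(21.5)), (100, np.float64(15.2), np.float64(21.3)), (110, np.float64(16.2), np.float64(21.5)), (120, np.float64(17.1), np.float64(22.1)), (130, np.float64(17.9), np.float64(22.6)), (140, np.float64(18.3), np.float64(23.0)), (150, np.float64(18.0), np.float64(22.3)), (160, np.float64(17.2), np.float64(21.0)), (170, np.float64(17.9), np.float64(19.1))]
```

View pics/n2.png

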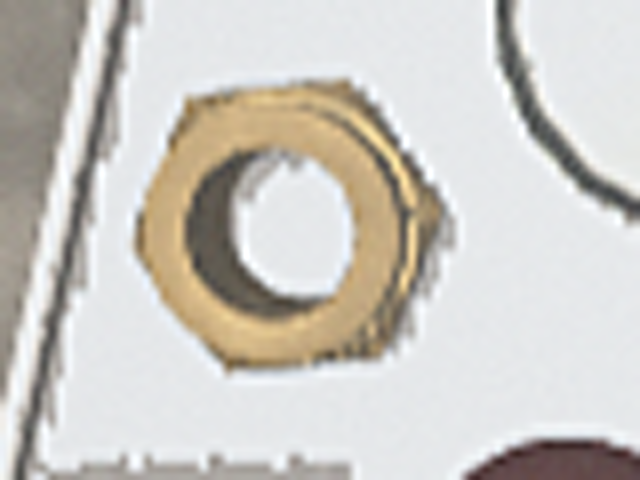

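The crop shows the hexagon with corners at (140,230) and (435,210). That puts a corner axis near 14° in the world, so the flat normals are near 44°, 104° and 164°. I'll close along about 46° if the jug leaves room.

```bash
python3 - <<'E'
from h import *
A=[]
for n,s in [('top','top0'),('scene','scene0'),('scene','scene8')]:
    z=np.load(s+'.npz');P=cloud(z['d'],cam(n));A.append(P[z['d']>0])
A=np.vstack(A)
for zl,zh in [(.06,.1),(.1,.15),(.15,.2),(.2,.25)]:
    Q=A[(A[:,2]>zl)&(A[:,2]<zh)&(A[:,0]>.665)&(A[:,0]<.80)&(A[:,1]>-.3)&(A[:,1]<0)]
    o=[]
    for ang in [40,46,52]:
        a=np.radians(ang);n=np.array([np.sin(a),-np.cos(a)]);e=np.array([np.cos(a),np.sin(a)])
        D=Q[:,:2]-[.648,-.111];k=np.abs(D@e)<.11
        o.append((ang,round(np.percentile(D[k]@n,1),3) if k.sum()>5 else None,k.sum()))
    print(zl,len(Q),np.percentile(Q[:,1],99.5).round(3) if len(Q) else 0,o)
plan((.6,-.115,.2,136),(.648,-.111,.15,136),(.648,-.111,.027,136))
E
```

```text
0.06 1501 -0.164 [(40, np.float64(0.069), np.int64(1501)), (46, np.float64(0.068), np.int64(1501)), (52, np.float64(0.066), np.int64(1336))]
0.1 2397 -0.164 [(40, np.float64(0.069), np.int64(2397)), (46, np.float64(0.069), np.int64(2397)), (52, np.float64(0.067), np.int64(2093))]
0.15 3374 -0.161 [(40, np.float64(0.071), np.int64(3374)), (46, np.float64(0.07), np.int64(3374)), (52, np.float64(0.067), np.int64(2990))]
0.2 6380 -0.175 [(40, np.float64(0.086), np.int64(6380)), (46, np.float64(0.084), np.int64(6380)), (52, np.float64(0.081), np.int64(5976))]
t 18.4 now [ 0.5301 -0.1195  0.2391] [-1.7999e+02 -4.0000e-02  1.6012e+02] q [ 0.14  0.14 -0.28 -0.   -1.15 -2.06] w 0.0878 F [ 0.5  0.2 -0.1]
(0.6, -0.115, 0.2, 136) -> t [-6.42, 2.8, 3.91] rotz 24.1
(0.648, -0.111, 0.15, 136) -> t [-3.17, 3.62, 5.0] rotz 0
(0.648, -0.111, 0.027, 136) -> t [0.0, 0.0, 12.3] rotz 0
```

Request:
move_arm([
  {"translation":[-1.2,0.5,0.5],"rot":[0,0,6],"hand":0},
  {"translation":[-3,1.3,1.2],"rot":[0,0,12],"hand":0},
  {"translation":[-5,2.2,2],"rot":[0,0,18],"hand":0.2},
  {"translation":[-7,3.1,3],"rot":[0,0,24],"hand":0.3},
  {"translation":[-9,4,4.5],"rot":[0,0,24],"hand":0.3},
  {"translation":[-10.3,4.6,6.5],"rot":[0,0,24],"hand":0.3},
  {"translation":[-10.8,4.85,8.5],"rot":[0,0,24],"hand":0.3},
  {"translation":[-10.8,4.85,9],"rot":[0,0,24],"hand":0.3},
])

```text
t: 19.07
eef_pos: [0.6477, -0.1119, 0.1458]
ee_rot: [-3.138, -0.003, 2.376]
force: [-0.7, -0.6, -0.1]
width: 0.0618
gripper_force: 0.0
```

```bash
python3 - <<'E'
from h import *
im,d,c=grab('wrist','w9.png');np.savez('w9.npz',im=im,d=d);P=cloud(d,c);P[d<=0]=9
rep(P,'nip',.62,.69,-.15,-.07,.038,.055);rep(P,'nipall',.62,.69,-.15,-.07,.02,.055)
for i in range(3): plan((.648,-.111,.034,136)); arm.grab_frame('top')
E
```

```text
nip 952 [ 649.3 -110.4] 17.2 zmax 0.0475
nipall 1582 [ 648.9 -110.4] 21.3 zmax 0.0475
t 19.12 now [ 0.647  -0.112   0.1464] [-179.79   -0.21  136.12] q [ 0.12  0.4  -0.15 -0.   -1.03 -2.46] w 0.0616 F [-0.9  0.8 -1.3]
(0.648, -0.111, 0.034, 136) -> t [-0.0, 0.14, 11.24] rotz 0.1
t 19.17 now [ 0.6474 -0.112   0.1484] [-1.7986e+02 -1.1000e-01  1.3613e+02] q [ 0.12  0.4  -0.15 -0.   -1.03 -2.46] w 0.0615 F [-1.3  0.7 -0.4]
(0.648, -0.111, 0.034, 136) -> t [0.03, 0.12, 11.44] rotz 0.1
t 19.22 now [ 0.6481 -0.112   0.15  ] [-1.7996e+02 -1.0000e-02  1.3613e+02] q [ 0.12  0.4  -0.15  0.   -1.03 -2.46] w 0.0611 F [ 0.4 -0.5  1.2]
(0.648, -0.111, 0.034, 136) -> t [0.08, 0.07, 11.6] rotz 0.1
```

View pics/w9.png

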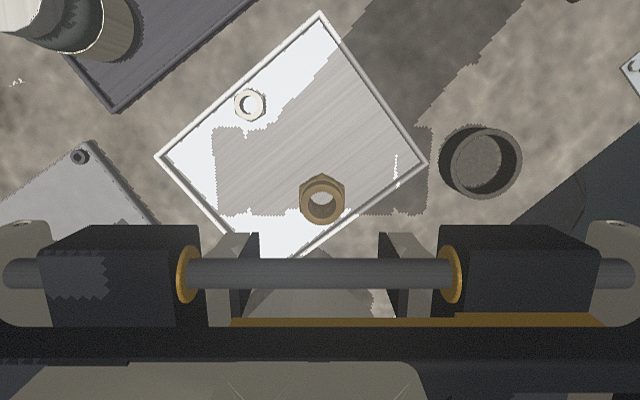

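The wrist view shows the nipple (322,199) centred between the fingers with its flats facing the pads. Now I'll descend and grip.

Request:
move_arm([
  {"translation":[0,0.05,2],"rot":[0,0,0],"hand":0.3},
  {"translation":[0,0.05,5],"rot":[0,0,0],"hand":0.3},
  {"translation":[0,0.05,8],"rot":[0,0,0],"hand":0.3},
  {"translation":[0,0.05,10.3],"rot":[0,0,0],"hand":0.3},
  {"translation":[0,0.05,11.5],"rot":[0,0,0],"hand":0.3},
  {"translation":[0,0.05,11.5],"rot":[0,0,0],"hand":0.3},
  {"translation":[0,0.05,11.5],"rot":[0,0,0],"hand":0.45},
  {"translation":[0,0.05,11.5],"rot":[0,0,0],"hand":0.55},
], squeeze=25)

```text
t: 19.93
eef_pos: [0.6504, -0.1111, 0.0369]
ee_rot: [3.139, 0.002, 2.376]
force: [0.1, -0.8, 0.5]
width: 0.0532
gripper_force: 0.0
```

Request:
move_arm([
  {"translation":[0,0,0],"rot":[0,0,0],"hand":0.6},
  {"translation":[0,0,0],"rot":[0,0,0],"hand":1},
  {"translation":[0,0,0],"rot":[0,0,0],"hand":1},
  {"translation":[0,0,0],"rot":[0,0,0],"hand":1},
])

```text
t: 20.27
eef_pos: [0.6499, -0.111, 0.0361]
ee_rot: [3.14, 0.002, 2.376]
force: [-0.5, 0.8, 7.1]
width: 0.037
gripper_force: 25.0
```

```bash
python3 - <<'E'
from h import *
print(arm.get_state()['gripper_force'])
plan((.648,-.111,.034,136))
E
```

```text
24.99976850007215
t 20.27 now [ 0.6499 -0.111   0.0361] [1.7991e+02 1.0000e-01 1.3611e+02] q [ 0.13  0.52 -0.25  0.   -0.8  -2.46] w 0.037 F [-0.5  0.8  7.1]
(0.648, -0.111, 0.034, 136) -> t [0.13, -0.13, 0.21] rotz 0.1
```

Request:
move_arm([
  {"translation":[0,0,-1],"rot":[0,0,0],"hand":1},
  {"translation":[0,0,-3],"rot":[0,0,0],"hand":1},
  {"translation":[0,0,-6],"rot":[0,0,0],"hand":1},
  {"translation":[0,0,-9],"rot":[0,0,0],"hand":1},
  {"translation":[0,0,-12],"rot":[0,0,0],"hand":1},
  {"translation":[0.1,-1.5,-14],"rot":[0,0,0],"hand":1},
  {"translation":[0.4,-4,-15],"rot":[0,0,-3],"hand":1},
  {"translation":[0.8,-7,-15],"rot":[0,0,-8],"hand":1},
])

```text
t: 20.93
eef_pos: [0.596, -0.1559, 0.1881]
ee_rot: [3.139, 0.004, 2.518]
force: [-0.4, -0.1, -2.1]
width: 0.0377
gripper_force: 25.0
```

```bash
python3 - <<'E'
from h import *
print(arm.get_state()['gripper_force'])
plan((.515,-.23,.186,168),(.515,-.343,.14,168))
E
```

```text
24.990236582418675
t 20.93 now [ 0.596  -0.1559  0.1881] [179.85   0.25 144.28] q [ 0.06  0.3  -0.2   0.   -1.07 -2.26] w 0.0377 F [-0.4 -0.1 -2.1]
(0.515, -0.23, 0.186, 168) -> t [2.25, -10.75, 0.21] rotz -23.7
(0.515, -0.343, 0.14, 168) -> t [-2.35, -11.05, 4.6] rotz 0
```

Request:
move_arm([
  {"translation":[0.5,-2.5,0],"rot":[0,0,-5],"hand":1},
  {"translation":[1,-5,0],"rot":[0,0,-10],"hand":1},
  {"translation":[1.6,-7.5,0],"rot":[0,0,-15],"hand":1},
  {"translation":[2,-9.5,0],"rot":[0,0,-20],"hand":1},
  {"translation":[2.25,-10.7,0],"rot":[0,0,-24],"hand":1},
  {"translation":[2.25,-10.7,0],"rot":[0,0,-24],"hand":1},
])

```text
t: 21.43
eef_pos: [0.5114, -0.2306, 0.1853]
ee_rot: [3.141, -0.0, 2.935]
force: [0.4, -0.0, -1.4]
width: 0.0376
gripper_force: 25.0
```

Request:
move_arm([
  {"translation":[-0.6,-2,0],"rot":[0,0,0],"hand":1},
  {"translation":[-1.3,-4.5,0],"rot":[0,0,0],"hand":1},
  {"translation":[-2,-7,0],"rot":[0,0,0],"hand":1},
  {"translation":[-2.7,-9.2,1],"rot":[0,0,0],"hand":1},
  {"translation":[-3.2,-10.6,2.5],"rot":[0,0,0],"hand":1},
  {"translation":[-3.4,-10.8,4],"rot":[0,0,0],"hand":1},
  {"translation":[-3.4,-10.8,5],"rot":[0,0,0],"hand":1},
  {"translation":[-3.4,-10.8,5],"rot":[0,0,0],"hand":1},
])

```text
t: 22.1
eef_pos: [0.5233, -0.3413, 0.132]
ee_rot: [3.141, -0.004, 2.932]
force: [-1.0, -0.4, -2.5]
width: 0.0379
gripper_force: 25.0
```

```bash
python3 - <<'E'
from h import *
im,d,c=grab('scene','s10.png');np.savez('s10.npz',im=im,d=d);P=cloud(d,c);P[d<=0]=9
rep(P,'nip',.49,.57,-.38,-.30,.085,.13)
for i in range(3): plan((.526,-.343,.1,168)); arm.grab_frame('wrist')
cv2.imwrite('pics/c10.png',cv2.resize(im[110:290,260:500,::-1],(800,600),interpolation=cv2.INTER_CUBIC))
E
```

```text
nip 242 [ 522.4 -344.3] 35.1 zmax 0.1298
t 22.15 now [ 0.524  -0.3414  0.1335] [ 1.7998e+02 -1.5000e-01  1.6805e+02] q [-0.27  0.36 -0.24 -0.   -0.97 -1.51] w 0.0377 F [-0.1 -0.1 -2.5]
(0.526, -0.343, 0.1, 168) -> t [-0.23, -0.12, 3.35] rotz 0.0
t 22.2 now [ 0.5247 -0.3416  0.1347] [-1.7999e+02 -4.0000e-02  1.6809e+02] q [-0.27  0.36 -0.24  0.   -0.97 -1.51] w 0.0375 F [ 0.4  0.1 -1.3]
(0.526, -0.343, 0.1, 168) -> t [-0.16, -0.11, 3.47] rotz 0.1
t 22.25 now [ 0.5251 -0.3417  0.1354] [-1.7998e+02  4.0000e-02  1.6812e+02] q [-0.27  0.36 -0.24  0.   -0.97 -1.51] w 0.0383 F [ 0.7 -0.8 -1.9]
(0.526, -0.343, 0.1, 168) -> t [-0.11, -0.11, 3.54] rotz 0.1
```

View pics/c10.png

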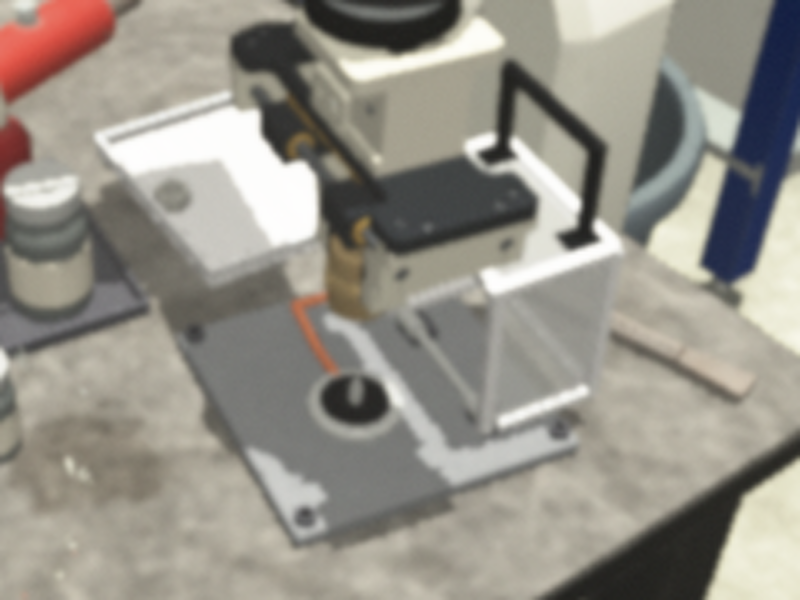

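The crop shows the nipple (345,285) held upright above the seat (350,395), with the gripper clear of the open guard. I'll lower it in stages and watch the force.

Request:
move_arm([
  {"translation":[-0.15,-0.1,1.5],"rot":[0,0,0],"hand":1},
  {"translation":[-0.15,-0.1,3.5],"rot":[0,0,0],"hand":1},
  {"translation":[-0.15,-0.1,5],"rot":[0,0,0],"hand":1},
  {"translation":[-0.15,-0.1,6],"rot":[0,0,0],"hand":1},
  {"translation":[-0.15,-0.1,6.5],"rot":[0,0,0],"hand":1},
  {"translation":[-0.15,-0.1,7],"rot":[0,0,0],"hand":1},
  {"translation":[-0.15,-0.1,7.4],"rot":[0,0,0],"hand":1},
  {"translation":[-0.15,-0.1,7.4],"rot":[0,0,0],"hand":1},
])

```text
t: 22.97
eef_pos: [0.5259, -0.3433, 0.0605]
ee_rot: [3.142, 0.0, 2.934]
force: [0.5, -0.2, -1.2]
width: 0.0378
gripper_force: 25.0
```

```bash
python3 - <<'E'
from h import *
print(arm.get_state()['moment'])
for i in range(2): plan((.527,-.343,.05,168)); arm.grab_frame('scene')
E
```

```text
[ 0.04457582 -0.13543912  0.01004687]
t 22.97 now [ 0.5259 -0.3433  0.0605] [180.     0.   168.09] q [-0.27  0.45 -0.31 -0.   -0.82 -1.51] w 0.0378 F [ 0.5 -0.2 -1.2]
(0.527, -0.343, 0.05, 168) -> t [-0.1, 0.05, 1.05] rotz 0.1
t 23.02 now [ 0.526  -0.3434  0.0608] [-1.7999e+02  1.0000e-02  1.6809e+02] q [-0.27  0.45 -0.31  0.   -0.82 -1.51] w 0.0371 F [-0.1 -0.1 -1.3]
(0.527, -0.343, 0.05, 168) -> t [-0.09, 0.06, 1.08] rotz 0.1
```

Foot is 8 mm or so below the probe's tip and there is no contact force, so the probe is inside the bore. Lowering fully and releasing.

Request:
move_arm([
  {"translation":[0,0,0.4],"rot":[0,0,0],"hand":1},
  {"translation":[0,0,0.7],"rot":[0,0,0],"hand":1},
  {"translation":[0,0,0.9],"rot":[0,0,0],"hand":1},
  {"translation":[0,0,1.05],"rot":[0,0,0],"hand":1},
  {"translation":[0,0,1.1],"rot":[0,0,0],"hand":1},
  {"translation":[0,0,1.1],"rot":[0,0,0],"hand":1},
])

```text
t: 23.57
eef_pos: [0.5258, -0.3434, 0.0511]
ee_rot: [-3.141, 0.0, 2.934]
force: [-4.0, 3.8, 11.8]
width: 0.0373
gripper_force: 25.0
```

Request:
move_arm([
  {"translation":[0,0,0],"rot":[0,0,0],"hand":0.5},
  {"translation":[0,0,0],"rot":[0,0,0],"hand":0.4},
  {"translation":[0,0,0],"rot":[0,0,0],"hand":0.3},
  {"translation":[0,0,0],"rot":[0,0,0],"hand":0.3},
  {"translation":[0,0,-2],"rot":[0,0,0],"hand":0.3},
  {"translation":[0,0,-5],"rot":[0,0,0],"hand":0.3},
  {"translation":[0,0,-9],"rot":[0,0,0],"hand":0.3},
  {"translation":[0,0,-13],"rot":[0,0,0],"hand":0.3},
])

```text
t: 24.23
eef_pos: [0.5251, -0.3432, 0.18]
ee_rot: [3.141, -0.003, 2.934]
force: [1.5, -1.3, -0.7]
width: 0.0611
gripper_force: 0.0
```

```bash
python3 - <<'E'
from h import *
im,d,c=grab('scene','s11.png');P=cloud(d,c);P[d<=0]=9
rep(P,'nip top',.49,.565,-.38,-.30,.053,.075);rep(P,'nip',.49,.565,-.38,-.30,.036,.075)
Q=P[(abs(P[...,0]-.526)<.022)&(abs(P[...,1]+.343)<.022)]; print(np.percentile(Q[:,2],[50,90,99]))
plan((.40,-.25,.24,-150),(.626,-.38,.29,-102))
E
```

```text
nip top 153 [ 523.9 -345.3] 17.9 zmax 0.0623
nip 355 [ 524.3 -345.4] 20.9 zmax 0.0623
[0.04346101 0.05981008 0.31643743]
t 24.28 now [ 0.5289 -0.3455  0.1901] [-179.78    0.57  168.18] q [-0.27  0.32 -0.17  0.   -1.07 -1.51] w 0.0611 F [ 3.6 -1.2  9.3]
(0.4, -0.25, 0.24, -150) -> t [14.57, 6.7, -4.99] rotz -41.8
(0.626, -0.38, 0.29, -102) -> t [-13.07, -22.56, -5.0] rotz -48
```

The nipple's top is at about 60 mm, so it is fully down on the seat. Now back to the handle to close the guard.

Request:
move_arm([
  {"translation":[0,0,-4],"rot":[0,0,-7],"hand":0.3},
  {"translation":[0,0,-8],"rot":[0,0,-14],"hand":0.3},
  {"translation":[0,0,-10],"rot":[0,0,-21],"hand":0.4},
  {"translation":[0,0,-10],"rot":[0,0,-28],"hand":0.5},
  {"translation":[-2,-0.3,-10],"rot":[0,0,-35],"hand":0.5},
  {"translation":[-4,-0.6,-10],"rot":[0,0,-42],"hand":0.5},
  {"translation":[-6,-0.8,-10],"rot":[0,0,-49],"hand":0.5},
  {"translation":[-8,-1.1,-10],"rot":[0,0,-56],"hand":0.5},
])

```text
t: 24.95
eef_pos: [0.6026, -0.3709, 0.2795]
ee_rot: [-3.142, 0.0, -2.366]
force: [-0.1, -0.1, -0.7]
width: 0.0434
gripper_force: 0.0
```

```bash
python3 - <<'E'
from h import *
plan((.628,-.3805,.28,-102))
im,d,c=grab('top','t12.png');P=cloud(d,c);P[d<=0]=9
rep(P,'nip top',.49,.565,-.38,-.30,.053,.075)
im,d,c=grab('scene','s12.png');P=cloud(d,c);P[d<=0]=9
m=(im.max(-1)<70)&(P[...,0]>.57)&(P[...,0]<.69)&(P[...,1]>-.46)&(P[...,1]<-.3)&(P[...,2]>.19)&(P[...,2]<.225)
Q=P[m]; print(len(Q),Q.min(0),Q.max(0),np.median(Q,0))
E
```

```text
t 24.95 now [ 0.6026 -0.3709  0.2795] [-1.8000e+02  1.0000e-02 -1.3557e+02] q [-0.28  0.39  0.15 -0.   -1.33 -0.52] w 0.0434 F [-0.1 -0.1 -0.7]
(0.628, -0.3805, 0.28, -102) -> t [-1.14, -2.46, -0.05] rotz -33.6
nip top 161 [ 524.  -344.6] 17.4 zmax 0.0645
176 [ 0.61704798 -0.41038654  0.19075132] [ 0.6398039  -0.32320469  0.20370795] [ 0.62727289 -0.3696612   0.20036156]
```

Request:
move_arm([
  {"translation":[-0.3,-0.6,0],"rot":[0,0,-7],"hand":0.5},
  {"translation":[-0.6,-1.2,0],"rot":[0,0,-14],"hand":0.5},
  {"translation":[-0.9,-1.8,0],"rot":[0,0,-21],"hand":0.5},
  {"translation":[-1.1,-2.3,0],"rot":[0,0,-28],"hand":0.5},
  {"translation":[-1.1,-2.45,0],"rot":[0,0,-33.6],"hand":0.5},
  {"translation":[-1.1,-2.45,0],"rot":[0,0,-33.6],"hand":0.5},
])

```text
t: 25.55
eef_pos: [0.6267, -0.3806, 0.2789]
ee_rot: [3.141, 0.0, -1.783]
force: [-0.4, 0.2, -0.1]
width: 0.044
gripper_force: 0.0
```

Request:
move_arm([
  {"translation":[0,0,2],"rot":[0,0,0],"hand":0.5},
  {"translation":[0,0,5],"rot":[0,0,0],"hand":0.5},
  {"translation":[0,0,7],"rot":[0,0,0],"hand":0.5},
  {"translation":[0,0,7.9],"rot":[0,0,0],"hand":0.5},
  {"translation":[0,0,7.9],"rot":[0,0,0],"hand":0.8},
  {"translation":[0,0,7.9],"rot":[0,0,0],"hand":1},
  {"translation":[0,0,7.9],"rot":[0,0,0],"hand":1},
  {"translation":[0,0,7.9],"rot":[0,0,0],"hand":1},
], squeeze=20)

```text
t: 26.22
eef_pos: [0.6275, -0.381, 0.2026]
ee_rot: [-3.139, -0.001, -1.786]
force: [-0.3, 0.2, 1.3]
width: 0.0228
gripper_force: 0.0
```

Request:
move_arm([
  {"translation":[0,0,0],"rot":[0,0,0],"hand":1},
  {"translation":[0,0,0],"rot":[0,0,0],"hand":1},
])

```text
t: 26.38
eef_pos: [0.6275, -0.3808, 0.2019]
ee_rot: [-3.139, -0.0, -1.786]
force: [1.3, -0.1, 1.9]
width: 0.0089
gripper_force: 14.7
```

```bash
python3 - <<'E'
from h import *
s=arm.get_state();print(s['gripper_force'],s['width']);plan()
p=np.array(s['eef_pos']);hx=np.array([.586,-.358]);ex=np.array([.978,-.208]);u0=(p[:2]-hx)@ex
ph0=np.pi-np.arctan2(p[2]-.019,u0);r=np.hypot(u0,p[2]-.019);print(u0,np.degrees(ph0),r)
ph=np.radians(np.r_[np.arange(100,20,-5),19,18]);u=-181*np.cos(ph);z=181*np.sin(ph);
print(np.c_[np.degrees(ph),-(u/10-u0*100),-(z/10-(p[2]-.019)*100)].round(1).tolist())
E
```

```text
14.716735035181046 0.008923678499892822
t 26.38 now [ 0.6275 -0.3808  0.2019] [-1.7986e+02 -2.0000e-02 -1.0233e+02] q [-0.28  0.48  0.11  0.   -1.2   0.07] w 0.0089 F [ 1.3 -0.1  1.9]
0.04531295849411707 103.91751027164001 0.18839212634084732
[[100.0, 1.4, 0.5], [95.0, 3.0, 0.3], [90.0, 4.5, 0.2], [85.0, 6.1, 0.3], [80.0, 7.7, 0.5], [75.0, 9.2, 0.8], [70.0, 10.7, 1.3], [65.0, 12.2, 1.9], [60.0, 13.6, 2.6], [55.0, 14.9, 3.5], [50.0, 16.2, 4.4], [45.0, 17.3, 5.5], [40.0, 18.4, 6.7], [35.0, 19.4, 7.9], [30.0, 20.2, 9.2], [25.0, 20.9, 10.6], [19.0, 21.6, 12.4], [18.0, 21.7, 12.7]]
```

Request:
move_arm([
  {"translation":[0,1.3,-0.3],"rot":[0,0,0],"hand":1},
  {"translation":[0,3,-0.5],"rot":[0,0,0],"hand":1},
  {"translation":[0,4.5,-0.6],"rot":[0,0,0],"hand":1},
  {"translation":[0,6.1,-0.5],"rot":[0,0,0],"hand":1},
  {"translation":[0,7.7,-0.3],"rot":[0,0,0],"hand":1},
  {"translation":[0,9.2,0.1],"rot":[0,0,0],"hand":1},
  {"translation":[0,10.7,0.5],"rot":[0,0,0],"hand":1},
  {"translation":[0,12.2,1.1],"rot":[0,0,0],"hand":1},
])

```text
t: 27.05
eef_pos: [0.5086, -0.3556, 0.1917]
ee_rot: [-3.136, -0.002, -1.785]
force: [2.6, -3.4, 1.5]
width: 0.0093
gripper_force: 20.0
```

Request:
move_arm([
  {"translation":[0,1.4,0.7],"rot":[0,0,0],"hand":1},
  {"translation":[0,2.7,1.6],"rot":[0,0,0],"hand":1},
  {"translation":[0,4,2.5],"rot":[0,0,0],"hand":1},
  {"translation":[0,5.1,3.6],"rot":[0,0,0],"hand":1},
  {"translation":[0,6.2,4.8],"rot":[0,0,0],"hand":1},
  {"translation":[0,7.2,6],"rot":[0,0,0],"hand":1},
  {"translation":[0,8,7.4],"rot":[0,0,0],"hand":1},
  {"translation":[0,8.6,8.6],"rot":[0,0,0],"hand":1},
])

```text
t: 27.72
eef_pos: [0.4229, -0.337, 0.1042]
ee_rot: [-3.14, -0.001, -1.786]
force: [-2.4, -4.2, 1.9]
width: 0.0091
gripper_force: 20.0
```

```bash
python3 - <<'E'
from h import *
s=arm.get_state();print(s['gripper_force'],s['width']);plan()
im,d,c=grab('scene','s13.png')
print([(round(r['p'],2),towd(c[3],r['point']).round(4).tolist()) for r in arm.pinpoint('guard_handle','scene')[:3]])
E
```

```text
20.03815233707428 0.00908469314942412
t 27.72 now [ 0.4229 -0.337   0.1042] [-1.7993e+02 -8.0000e-02 -1.0231e+02] q [-0.31  0.27 -0.46  0.   -0.84  0.09] w 0.0091 F [-2.4 -4.2  1.9]
[(0.56, [0.4287, -0.3212, 0.1035])]
```

Request:
move_arm([
  {"translation":[0,0.3,0.8],"rot":[0,0,0],"hand":1},
  {"translation":[0,0.6,1.6],"rot":[0,0,0],"hand":1},
  {"translation":[0,0.8,2.2],"rot":[0,0,0],"hand":1},
  {"translation":[0,0.8,2.5],"rot":[0,0,0],"hand":1},
  {"translation":[0,0.8,2.7],"rot":[0,0,0],"hand":1},
  {"translation":[0,0.8,2.7],"rot":[0,0,0],"hand":1},
])

```text
t: 28.32
eef_pos: [0.4143, -0.3353, 0.0788]
ee_rot: [3.14, -0.002, -1.785]
force: [-10.4, -0.4, 22.3]
width: 0.0092
gripper_force: 20.0
```

```bash
python3 - <<'E'
from h import *
plan()
im,d,c=grab('scene','s14.png');P=cloud(d,c);P[d<=0]=9
print([(round(r['p'],2),towd(c[3],r['point']).round(4).tolist()) for r in arm.pinpoint('guard_handle','scene')[:3]])
plan()
E
```

```text
t 28.32 now [ 0.4143 -0.3353  0.0788] [ 1.7990e+02 -9.0000e-02 -1.0227e+02] q [-0.31  0.29 -0.51  0.   -0.77  0.09] w 0.0092 F [-10.4  -0.4  22.3]
[(0.81, [0.4159, -0.3199, 0.0795])]
t 28.42 now [ 0.4142 -0.3353  0.0788] [ 1.7991e+02 -9.0000e-02 -1.0229e+02] q [-0.31  0.29 -0.51  0.   -0.77  0.09] w 0.0096 F [-10.9   1.4  22.2]
```

A 22 N reaction at bar height of about 80 mm means the guard is on its stop. Releasing it and going to the jar.

Request:
move_arm([
  {"translation":[0,0,0],"rot":[0,0,0],"hand":0.7},
  {"translation":[0,0,0],"rot":[0,0,0],"hand":0.5},
  {"translation":[0,0,0],"rot":[0,0,0],"hand":0.5},
  {"translation":[0,0,0],"rot":[0,0,0],"hand":0.5},
  {"translation":[0,0,-2],"rot":[0,0,0],"hand":0.5},
  {"translation":[0,0,-5.5],"rot":[0,0,0],"hand":0.5},
  {"translation":[0,0,-9.5],"rot":[0,0,0],"hand":0.5},
  {"translation":[0,0,-12.5],"rot":[0,0,0],"hand":0.3},
])

```text
t: 29.08
eef_pos: [0.4163, -0.3348, 0.2042]
ee_rot: [-3.14, -0.001, -1.785]
force: [1.1, -0.7, 0.0]
width: 0.0466
gripper_force: 0.0
```

```bash
python3 - <<'E'
from h import *
im,d,c=grab('scene','s15.png');P=cloud(d,c);P[d<=0]=9
print([(round(r['p'],2),towd(c[3],r['point']).round(4).tolist()) for r in arm.pinpoint('guard_handle','scene')[:3]])
a=np.radians(-12); ex=np.array([np.cos(a),np.sin(a)]);z=im.astype(int)
m=(z.max(-1)<70)&(P[...,0]>.38)&(P[...,0]<.5)&(P[...,1]>-.4)&(P[...,1]<-.24)&(P[...,2]>.06)&(P[...,2]<.11)
Q=P[m]; u=Q[:,:2]@ex; b=(u<np.percentile(u,1)+.01); print('bar z (was .0859 .0881 .0898)',np.percentile(Q[b,2],[5,50,95]))
rep(P,'jar',.38,.48,-.19,-.095,.085,.11);rep(P,'bottle noz',.40,.49,-.09,-.0,.1,.135)
plan((.432,-.1415,.2,-93))
E
```

```text
[(0.86, [0.4189, -0.3182, 0.0817])]
bar z (was .0859 .0881 .0898) [0.0794518  0.08290965 0.0847239 ]
jar 155 [ 433.6 -143.3] 25.5 zmax 0.0988
bottle noz 0
t 29.18 now [ 0.4187 -0.3359  0.2073] [-1.7946e+02 -1.4000e-01 -1.0225e+02] q [-0.31  0.15 -0.35  0.   -1.06  0.09] w 0.0534 F [ 1.6 -1.3 -0.7]
(0.432, -0.1415, 0.2, -93) -> t [-19.28, 2.83, 0.73] rotz -9.3
```

Request:
move_arm([
  {"translation":[-2,0.3,0],"rot":[0,0,-2],"hand":0.3},
  {"translation":[-5.5,0.8,0],"rot":[0,0,-5],"hand":0.2},
  {"translation":[-9.5,1.4,0],"rot":[0,0,-8],"hand":0},
  {"translation":[-13.5,2,0],"rot":[0,0,-9],"hand":0},
  {"translation":[-16.5,2.4,0],"rot":[0,0,-9],"hand":0},
  {"translation":[-18.6,2.7,0],"rot":[0,0,-9],"hand":0},
  {"translation":[-19.3,2.8,0],"rot":[0,0,-9],"hand":0},
  {"translation":[-19.3,2.8,0],"rot":[0,0,-9],"hand":0},
])

```text
t: 29.85
eef_pos: [0.4298, -0.1385, 0.2015]
ee_rot: [-3.141, 0.0, -1.626]
force: [0.4, 0.7, -0.2]
width: 0.0876
gripper_force: 0.0
```

```bash
python3 - <<'E'
from h import *
for i in range(3): plan((.4325,-.1415,.057,-93)); arm.grab_frame('wrist')
E
```

```text
t 29.85 now [ 0.4298 -0.1385  0.2015] [-1.7998e+02  1.0000e-02 -9.3160e+01] q [ 0.13  0.01 -0.52 -0.   -1.04 -0.18] w 0.0876 F [ 0.4  0.7 -0.2]
(0.4325, -0.1415, 0.057, -93) -> t [0.28, -0.28, 14.45] rotz -0.2
t 29.9 now [ 0.4297 -0.1394  0.2015] [180.     0.   -93.19] q [ 0.12  0.02 -0.52 -0.   -1.04 -0.18] w 0.0875 F [-0.  -1.2 -0. ]
(0.4325, -0.1415, 0.057, -93) -> t [0.19, -0.29, 14.45] rotz -0.2
t 29.95 now [ 0.4296 -0.14    0.2014] [179.98  -0.   -93.26] q [ 0.12  0.02 -0.52  0.   -1.04 -0.18] w 0.0876 F [-0.3 -0.5 -0.2]
(0.4325, -0.1415, 0.057, -93) -> t [0.13, -0.29, 14.44] rotz -0.3
```

Request:
move_arm([
  {"translation":[0.1,-0.3,2],"rot":[0,0,0],"hand":0},
  {"translation":[0.1,-0.3,5.5],"rot":[0,0,0],"hand":0},
  {"translation":[0.1,-0.3,9],"rot":[0,0,0],"hand":0},
  {"translation":[0.1,-0.3,12],"rot":[0,0,0],"hand":0},
  {"translation":[0.1,-0.3,13.8],"rot":[0,0,0],"hand":0},
  {"translation":[0.1,-0.3,14.4],"rot":[0,0,0],"hand":0},
  {"translation":[0.1,-0.3,14.4],"rot":[0,0,0],"hand":0.2},
  {"translation":[0.1,-0.3,14.4],"rot":[0,0,0],"hand":0.3},
], squeeze=15)

```text
t: 30.67
eef_pos: [0.4329, -0.1418, 0.058]
ee_rot: [3.142, -0.0, -1.629]
force: [-0.3, -0.3, 0.4]
width: 0.0793
gripper_force: 0.0
```

Request:
move_arm([
  {"translation":[0,0,0],"rot":[0,0,0],"hand":0.4},
  {"translation":[0,0,0],"rot":[0,0,0],"hand":0.5},
  {"translation":[0,0,0],"rot":[0,0,0],"hand":1},
  {"translation":[0,0,0],"rot":[0,0,0],"hand":1},
  {"translation":[0,0,0],"rot":[0,0,0],"hand":1},
  {"translation":[0,0,-2],"rot":[0,0,0],"hand":1},
  {"translation":[0,0,-5],"rot":[0,0,0],"hand":1},
  {"translation":[0,0,-7],"rot":[0,0,0],"hand":1},
], squeeze=30)

```text
t: 31.33
eef_pos: [0.4324, -0.1412, 0.1292]
ee_rot: [-3.142, -0.0, -1.628]
force: [0.9, -0.2, -1.5]
width: 0.0537
gripper_force: 30.0
```

```bash
python3 - <<'E'
from h import *
print(arm.get_state()['gripper_force'])
plan((.51,-.16,.129,-147),(.5965,-.1495,.129,170),(.5965,-.1495,.0575,170))
E
```

```text
29.99869921244681
t 31.33 now [ 0.4324 -0.1412  0.1292] [-1.800e+02 -1.000e-02 -9.329e+01] q [ 0.12  0.1  -0.61  0.   -0.86 -0.18] w 0.0537 F [ 0.9 -0.2 -1.5]
(0.51, -0.16, 0.129, -147) -> t [1.43, -7.85, 0.02] rotz 53.7
(0.5965, -0.1495, 0.129, 170) -> t [-7.83, -3.83, -0.0] rotz 43
(0.5965, -0.1495, 0.0575, 170) -> t [0.0, 0.0, 7.15] rotz 0
```

Request:
move_arm([
  {"translation":[0.1,-0.7,0],"rot":[0,0,6],"hand":1},
  {"translation":[0.3,-1.7,0],"rot":[0,0,13],"hand":1},
  {"translation":[0.5,-2.8,0],"rot":[0,0,20],"hand":1},
  {"translation":[0.7,-3.9,0],"rot":[0,0,27],"hand":1},
  {"translation":[0.9,-5,0],"rot":[0,0,34],"hand":1},
  {"translation":[1.1,-6,0],"rot":[0,0,41],"hand":1},
  {"translation":[1.3,-7,0],"rot":[0,0,48],"hand":1},
  {"translation":[1.4,-7.8,0],"rot":[0,0,54],"hand":1},
])

```text
t: 32.0
eef_pos: [0.5098, -0.1597, 0.1272]
ee_rot: [3.141, -0.0, -2.578]
force: [0.3, -0.0, -2.5]
width: 0.0533
gripper_force: 30.0
```

```bash
python3 - <<'E'
from h import *
plan((.5965,-.1495,.129,170),(.5965,-.1495,.0575,170))
E
```

```text
t 32.0 now [ 0.5098 -0.1597  0.1272] [ 1.7997e+02 -2.0000e-02 -1.4768e+02] q [ 0.06  0.23 -0.45 -0.   -0.89 -1.07] w 0.0533 F [ 0.3 -0.  -2.5]
(0.5965, -0.1495, 0.129, 170) -> t [-7.87, -3.77, -0.18] rotz 42.3
(0.5965, -0.1495, 0.0575, 170) -> t [0.0, 0.0, 7.15] rotz 0
```

Request:
move_arm([
  {"translation":[-0.7,-0.3,0],"rot":[0,0,6],"hand":1},
  {"translation":[-2,-0.9,0],"rot":[0,0,13],"hand":1},
  {"translation":[-3.4,-1.6,0],"rot":[0,0,20],"hand":1},
  {"translation":[-4.8,-2.3,0],"rot":[0,0,27],"hand":1},
  {"translation":[-6.2,-3,0],"rot":[0,0,34],"hand":1},
  {"translation":[-7.2,-3.5,0],"rot":[0,0,40],"hand":1},
  {"translation":[-7.8,-3.8,0],"rot":[0,0,42.5],"hand":1},
  {"translation":[-7.8,-3.8,0],"rot":[0,0,42.5],"hand":1},
])

```text
t: 32.67
eef_pos: [0.5966, -0.1492, 0.1269]
ee_rot: [-3.142, -0.001, 2.969]
force: [0.5, 0.3, -1.8]
width: 0.0537
gripper_force: 30.0
```

Request:
move_arm([
  {"translation":[0,0,1.5],"rot":[0,0,0],"hand":1},
  {"translation":[0,0,3.5],"rot":[0,0,0],"hand":1},
  {"translation":[0,0,5.2],"rot":[0,0,0],"hand":1},
  {"translation":[0,0,6.3],"rot":[0,0,0],"hand":1},
  {"translation":[0,0,6.8],"rot":[0,0,0],"hand":1},
  {"translation":[0,0,7],"rot":[0,0,0],"hand":1},
  {"translation":[0,0,7],"rot":[0,0,0],"hand":1},
])

```text
t: 33.25
eef_pos: [0.5953, -0.1496, 0.0587]
ee_rot: [-3.141, -0.0, 2.972]
force: [0.1, 0.3, -2.2]
width: 0.0533
gripper_force: 30.0
```

```bash
python3 - <<'E'
from h import *
plan()
E
```

```text
t 33.25 now [ 0.5953 -0.1496  0.0587] [-1.7998e+02 -2.0000e-02  1.7027e+02] q [ 0.07  0.43 -0.34  0.   -0.8  -1.81] w 0.0533 F [ 0.1  0.3 -2.2]
```

Request:
move_arm([
  {"translation":[0,0,0],"rot":[0,0,0],"hand":1},
  {"translation":[0,0,0.15],"rot":[0,0,0],"hand":1},
  {"translation":[0,0,0.3],"rot":[0,0,0],"hand":1},
  {"translation":[0,0,0.3],"rot":[0,0,0],"hand":1},
])

```text
t: 33.58
eef_pos: [0.5964, -0.1497, 0.0584]
ee_rot: [-3.141, 0.002, 2.972]
force: [-10.4, 4.3, 26.6]
width: 0.0532
gripper_force: 30.0
```

Request:
move_arm([
  {"translation":[0,0,0],"rot":[0,0,0],"hand":0.3},
  {"translation":[0,0,0],"rot":[0,0,0],"hand":0.2},
  {"translation":[0,0,0],"rot":[0,0,0],"hand":0},
  {"translation":[0,0,0],"rot":[0,0,0],"hand":0},
  {"translation":[0,0,-3],"rot":[0,0,0],"hand":0},
  {"translation":[0,0,-7],"rot":[0,0,0],"hand":0},
  {"translation":[0,0,-11],"rot":[0,0,0],"hand":0},
  {"translation":[0,0,-14.5],"rot":[0,0,0],"hand":0},
])

```text
t: 34.25
eef_pos: [0.5959, -0.1497, 0.2017]
ee_rot: [-3.141, 0.0, 2.971]
force: [1.5, 0.6, -1.1]
width: 0.0875
gripper_force: 0.0
```

```bash
python3 - <<'E'
from h import *
im,d,c=grab('scene','s17.png');P=cloud(d,c);P[d<=0]=9
rep(P,'jar top',.55,.65,-.2,-.11,.085,.115);rep(P,'bottle noz',.40,.49,-.09,-.0,.1,.135);rep(P,'bottle',.40,.49,-.1,-.0,.03,.09)
plan((.52,-.09,.2,-136),(.4445,-.0525,.2,-80),(.4445,-.0525,.078,-80))
E
```

```text
jar top 293 [ 596.4 -152.5] 25.3 zmax 0.1002
bottle noz 69 [444.9 -55.4] 8.8 zmax 0.1225
bottle 488 [445.4 -55. ] 23.3 zmax 0.0899
t 34.3 now [ 0.5992 -0.1504  0.2096] [-179.97    0.62  170.27] q [ 0.07  0.28 -0.17  0.   -1.11 -1.81] w 0.0874 F [ 2.8 -0.6  7.8]
(0.52, -0.09, 0.2, -136) -> t [8.83, 4.62, 0.96] rotz -53.7
(0.4445, -0.0525, 0.2, -80) -> t [2.83, 7.94, -0.0] rotz -56
(0.4445, -0.0525, 0.078, -80) -> t [0.0, -0.0, 12.2] rotz 0
```

The jar is back within about 2 mm of its original spot. The bottle is next.

Request:
move_arm([
  {"translation":[1,0.5,0.3],"rot":[0,0,-7],"hand":0},
  {"translation":[2.1,1.1,0.5],"rot":[0,0,-14],"hand":0},
  {"translation":[3.3,1.7,0.5],"rot":[0,0,-21],"hand":0},
  {"translation":[4.5,2.3,0.5],"rot":[0,0,-28],"hand":0},
  {"translation":[5.7,2.9,0.5],"rot":[0,0,-35],"hand":0},
  {"translation":[6.9,3.5,0.5],"rot":[0,0,-42],"hand":0},
  {"translation":[8,4.1,0.5],"rot":[0,0,-49],"hand":0},
  {"translation":[8.8,4.6,0.5],"rot":[0,0,-54],"hand":0},
])

```text
t: 34.97
eef_pos: [0.516, -0.0888, 0.1943]
ee_rot: [3.141, -0.0, -2.364]
force: [-0.5, 0.3, -0.6]
width: 0.0875
gripper_force: 0.0
```

```bash
python3 - <<'E'
from h import *
plan((.4445,-.0525,.2,-80),(.4445,-.0525,.078,-80))
E
```

```text
t 34.97 now [ 0.516  -0.0888  0.1943] [ 1.7998e+02 -1.0000e-02 -1.3544e+02] q [ 0.2   0.15 -0.39 -0.   -1.04 -1.  ] w 0.0875 F [-0.5  0.3 -0.6]
(0.4445, -0.0525, 0.2, -80) -> t [2.55, 7.61, -0.57] rotz -55.4
(0.4445, -0.0525, 0.078, -80) -> t [0.0, -0.0, 12.2] rotz 0
```

Request:
move_arm([
  {"translation":[0.3,0.9,-0.2],"rot":[0,0,-7],"hand":0},
  {"translation":[0.7,2,-0.5],"rot":[0,0,-14],"hand":0},
  {"translation":[1,3.1,-0.5],"rot":[0,0,-21],"hand":0},
  {"translation":[1.4,4.2,-0.5],"rot":[0,0,-28],"hand":0},
  {"translation":[1.7,5.3,-0.5],"rot":[0,0,-35],"hand":0},
  {"translation":[2.1,6.4,-0.5],"rot":[0,0,-42],"hand":0},
  {"translation":[2.4,7.2,-0.5],"rot":[0,0,-49],"hand":0},
  {"translation":[2.6,7.6,-0.5],"rot":[0,0,-55.4],"hand":0},
])

```text
t: 35.63
eef_pos: [0.4444, -0.0526, 0.1994]
ee_rot: [3.141, 0.0, -1.397]
force: [-1.1, 0.5, 0.1]
width: 0.087
gripper_force: 0.0
```

```bash
python3 - <<'E'
from h import *
for i in range(3): arm.grab_frame('top');plan((.4447,-.053,.078,-80))
E
```

```text
t 35.68 now [ 0.4441 -0.0525  0.1995] [ 1.800e+02  2.000e-02 -7.962e+01] q [ 0.33  0.01 -0.53 -0.   -1.03 -0.14] w 0.0876 F [-1.2  0.1 -0.8]
(0.4447, -0.053, 0.078, -80) -> t [0.06, -0.05, 12.15] rotz 0.4
t 35.73 now [ 0.4448 -0.0526  0.1996] [-1.7999e+02  1.0000e-02 -8.0270e+01] q [ 0.32  0.01 -0.53 -0.   -1.03 -0.15] w 0.0875 F [-0.4 -0.3  0. ]
(0.4447, -0.053, 0.078, -80) -> t [0.04, 0.01, 12.16] rotz -0.3
t 35.78 now [ 0.4453 -0.0527  0.1996] [-179.98   -0.    -80.55] q [ 0.32  0.01 -0.53  0.   -1.03 -0.16] w 0.0878 F [ 0.2 -0.9 -0.1]
(0.4447, -0.053, 0.078, -80) -> t [0.02, 0.06, 12.16] rotz -0.5
```

Request:
move_arm([
  {"translation":[0,0,2],"rot":[0,0,0],"hand":0},
  {"translation":[0,0,5],"rot":[0,0,0],"hand":0},
  {"translation":[0,0,8],"rot":[0,0,0],"hand":0},
  {"translation":[0,0,10.5],"rot":[0,0,0],"hand":0},
  {"translation":[0,0,12],"rot":[0,0,0],"hand":0},
  {"translation":[0,0,12.1],"rot":[0,0,0],"hand":0},
  {"translation":[0,0,12.1],"rot":[0,0,0],"hand":0.2},
  {"translation":[0,0,12.1],"rot":[0,0,0],"hand":0.3},
], squeeze=15)

```text
t: 36.45
eef_pos: [0.4462, -0.0528, 0.0793]
ee_rot: [-3.141, -0.0, -1.405]
force: [0.1, -0.4, 0.7]
width: 0.0793
gripper_force: 0.0
```

Request:
move_arm([
  {"translation":[0,0,0],"rot":[0,0,0],"hand":0.4},
  {"translation":[0,0,0],"rot":[0,0,0],"hand":0.5},
  {"translation":[0,0,0],"rot":[0,0,0],"hand":0.7},
  {"translation":[0,0,0],"rot":[0,0,0],"hand":1},
  {"translation":[0,0,0],"rot":[0,0,0],"hand":1},
  {"translation":[0,0,0],"rot":[0,0,0],"hand":1},
  {"translation":[0,0,-2],"rot":[0,0,0],"hand":1},
  {"translation":[0,0,-5],"rot":[0,0,0],"hand":1},
], squeeze=20)

```text
t: 37.12
eef_pos: [0.4429, -0.0533, 0.1268]
ee_rot: [3.135, -0.0, -1.404]
force: [0.9, 0.6, -1.8]
width: 0.0447
gripper_force: 20.0
```

```bash
python3 - <<'E'
from h import *
print(arm.get_state()['gripper_force'])
plan((.5995,-.0655,.129,-80))
E
```

```text
19.990521969739348
t 37.12 now [ 0.4429 -0.0533  0.1268] [ 1.7963e+02 -2.0000e-02 -8.0460e+01] q [ 0.32  0.1  -0.63 -0.   -0.85 -0.16] w 0.0447 F [ 0.9  0.6 -1.8]
(0.5995, -0.0655, 0.129, -80) -> t [3.8, -15.24, -0.22] rotz -0.5
```

Request:
move_arm([
  {"translation":[0.3,-1.2,0],"rot":[0,0,0],"hand":1},
  {"translation":[0.9,-3.6,0],"rot":[0,0,0],"hand":1},
  {"translation":[1.5,-6.2,0],"rot":[0,0,0],"hand":1},
  {"translation":[2.2,-8.8,0],"rot":[0,0,0],"hand":1},
  {"translation":[2.9,-11.4,0],"rot":[0,0,0],"hand":1},
  {"translation":[3.4,-13.7,0],"rot":[0,0,0],"hand":1},
  {"translation":[3.8,-15.1,0],"rot":[0,0,0],"hand":1},
  {"translation":[3.8,-15.1,0],"rot":[0,0,0],"hand":1},
])

```text
t: 37.78
eef_pos: [0.603, -0.0654, 0.1277]
ee_rot: [3.141, -0.001, -1.404]
force: [0.1, 0.9, -0.6]
width: 0.0444
gripper_force: 20.0
```

Request:
move_arm([
  {"translation":[0,0,1.2],"rot":[0,0,0],"hand":1},
  {"translation":[0,0,2.6],"rot":[0,0,0],"hand":1},
  {"translation":[0,0,3.8],"rot":[0,0,0],"hand":1},
  {"translation":[0,0,4.5],"rot":[0,0,0],"hand":1},
  {"translation":[0,0,4.8],"rot":[0,0,0],"hand":1},
  {"translation":[0,0,5],"rot":[0,0,0],"hand":1},
  {"translation":[0,0,5],"rot":[0,0,0],"hand":1},
])

```text
t: 38.37
eef_pos: [0.6003, -0.0653, 0.0791]
ee_rot: [3.141, -0.0, -1.403]
force: [0.2, 0.3, -1.5]
width: 0.0449
gripper_force: 20.0
```

```bash
python3 - <<'E'
from h import *
plan()
arm.grab_frame('top');plan()
E
```

```text
t 38.37 now [ 0.6003 -0.0653  0.0791] [ 1.7998e+02 -2.0000e-02 -8.0400e+01] q [ 0.22  0.39 -0.35  0.   -0.83 -0.05] w 0.0449 F [ 0.2  0.3 -1.5]
t 38.42 now [ 0.6006 -0.0651  0.0792] [-179.96   -0.    -80.41] q [ 0.22  0.39 -0.35  0.   -0.83 -0.05] w 0.0446 F [ 0.8 -0.  -1.5]
```

Not touching yet, so a little lower, then release.

Request:
move_arm([
  {"translation":[0,0,0.1],"rot":[0,0,0],"hand":1},
  {"translation":[0,0,0.15],"rot":[0,0,0],"hand":1},
  {"translation":[0,0,0.2],"rot":[0,0,0],"hand":1},
  {"translation":[0,0,0.2],"rot":[0,0,0],"hand":1},
])

```text
t: 38.75
eef_pos: [0.6014, -0.0652, 0.0787]
ee_rot: [-3.139, -0.001, -1.403]
force: [-3.3, 0.5, 11.4]
width: 0.0443
gripper_force: 20.0
```

Request:
move_arm([
  {"translation":[0,0,0],"rot":[0,0,0],"hand":0.4},
  {"translation":[0,0,0],"rot":[0,0,0],"hand":0.3},
  {"translation":[0,0,0],"rot":[0,0,0],"hand":0},
  {"translation":[0,0,0],"rot":[0,0,0],"hand":0},
  {"translation":[0,0,-3],"rot":[0,0,0],"hand":0},
  {"translation":[0,0,-7],"rot":[0,0,0],"hand":0},
  {"translation":[0,0,-11],"rot":[0,0,0],"hand":0},
  {"translation":[0,0,-15],"rot":[0,0,0],"hand":0},
])

```text
t: 39.42
eef_pos: [0.6001, -0.0652, 0.228]
ee_rot: [3.141, -0.0, -1.403]
force: [2.2, 0.3, -1.1]
width: 0.0865
gripper_force: 0.0
```

Request:
move_arm([
  {"translation":[-3,2,0],"rot":[0,0,0],"hand":0},
  {"translation":[-6,5,0],"rot":[0,0,0],"hand":0},
  {"translation":[-9,8,0],"rot":[0,0,0],"hand":0},
  {"translation":[-12,10,0],"rot":[0,0,0],"hand":0},
  {"translation":[-15,11,0],"rot":[0,0,0],"hand":0},
  {"translation":[-17,11,0],"rot":[0,0,0],"hand":0},
  {"translation":[-17,11,0],"rot":[0,0,0],"hand":0},
  {"translation":[-17,11,0],"rot":[0,0,0],"hand":0},
])

```text
t: 40.08
eef_pos: [0.4635, 0.0851, 0.2268]
ee_rot: [-3.141, 0.0, -1.401]
force: [0.2, 0.2, -0.6]
width: 0.0875
gripper_force: 0.0
```

```bash
python3 - <<'E'
from h import *
plan()
for n in ['scene','top']:
    im,d,c=grab(n,n+'99.png');P=cloud(d,c);P[d<=0]=9
    rep(P,'jar top',.55,.65,-.2,-.11,.085,.115);rep(P,'noz',.55,.65,-.10,-.03,.1,.14);rep(P,'sh',.55,.65,-.10,-.03,.075,.1)
    print([(round(r['p'],2),towd(c[3],r['point']).round(4).tolist()) for r in arm.pinpoint('guard_handle',n)[:2]],[(round(r['p'],2),towd(c[3],r['point']).round(4).tolist()) for r in arm.pinpoint('brass_nipple',n)[:2]])
E
```

```text
t 40.08 now [0.4635 0.0851 0.2268] [-1.7996e+02  2.0000e-02 -8.0280e+01] q [ 0.6   0.03 -0.44  0.   -1.1  -0.43] w 0.0875 F [ 0.2  0.2 -0.6]
jar top 295 [ 596.7 -151. ] 25.6 zmax 0.0994
noz 63 [601.2 -65.9] 9.1 zmax 0.124
sh 167 [598.8 -67.7] 20.9 zmax 0.0997
[(0.69, [0.4189, -0.3175, 0.0828])] []
jar top 512 [ 595.2 -151. ] 24.0 zmax 0.1049
noz 81 [598.7 -65.7] 8.8 zmax 0.1268
sh 308 [599.3 -65.2] 22.6 zmax 0.0995
[(0.56, [0.4196, -0.3202, 0.0806])] []
```

View pics/scene99.png

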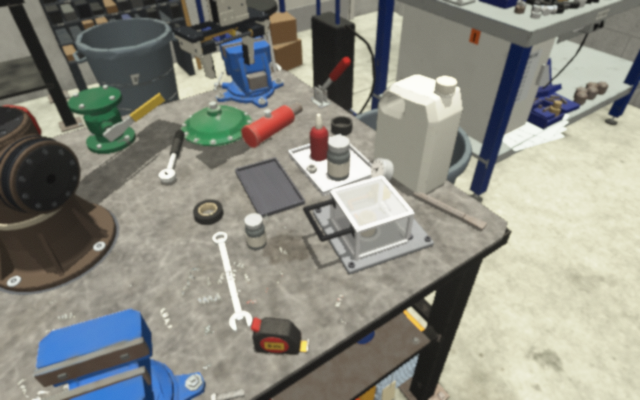

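The scene view shows the jar (338,155) and bottle (319,140) back in place, the guard closed over the seat (370,225), and the arm clear of everything. Handing in.

```bash
python3 -c "
from station import arm
print(arm.job_done())"
```

```text
the job is handed in; nothing more can be done
None
```

The job is handed in: the nipple is fully down on the seat under the closed guard, and the jar and bottle are upright on the storage tray within about 3 mm of where they started; the simulator gave no verdict back.

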